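Fit and check battery packs in a data logger

TASK

Fit the battery packs lying in the tray into the data logger: lever its cover open with the blade of the pry tool at the notch in the front and swing it fully open, then set each pack into the bay of its own colour. When all are in, touch the tester's pin to the brass test pad of each fitted pack, one after the other from left to right (red, yellow, green, blue, as far as there are such packs). Finally shut the cover until it snaps in, with the tester back upright in its stand, the pry tool back in the tray and the rest of the desk left as it is.

Things in the scene. Friction and masses are not known exactly. Their poses are not given: they have to be found in the camera images.
- logger: Data logger: grey plastic box 116 (x) x 214 (y) x 70 mm high, fixed on the desk; its front (-x) with four colour marks faces the robot; walls 5 mm. Origin: centre of its underside, z up. Black flush cover with a grey plate on top, hinged at the rear (+x). In the front wall's middle, under the cover's front edge, is a pry notch. Inside are four bays side by side; the grips of fitted packs end 54 mm above the desk.
- notch (a point): Pry notch: opening 20 mm wide (y) and 8 mm high in the middle of the front wall, between the wall (below) and the underside of the cover (above). This point is the middle of its lower edge on the wall's outer face, 56 mm above the desk; axes of the logger, x points into the box. The 5 mm deep sill is the fulcrum for the blade; behind it the box is open.
- cover (a joint): Angle of the black cover (grey plate on it), 107 x 203 x 5 mm: 0 shut and caught (underside 64 mm above the desk), 1.75 at its stop, leaning 10 degrees back. A spring catch in the front wall lets go once the front edge is up about 6 mm (0.06 rad, 5 to 10 N there) and snaps in again when the edge is pressed down with 10 to 20 N. The stiff hinge (0.08 Nm) leaves the cover where it is put. Shut, it gives fingers no hold.
- hinge (a point): Middle of the cover's hinge axis, in the middle of the rear edge of the logger, 66.5 mm above the desk, 112.5 mm behind the outer face of the front wall; same axes as the logger; the hinge axis is y.
- tool_tray: Dark sheet-steel tray, 212 x 312 mm, floor 2 mm thick, walls 20 mm high, fixed on the desk to the left. Origin: centre of its underside, z up. It holds the packs and the pry tool.
- pry_tool: Flat pry tool, 150 mm long, lying in the tray: yellow handle 90 x 16 wide x 12 mm thick, then a flat steel blade 60 x 12 wide x 3 mm thick at the middle of the handle's thickness. Origin: on the underside, 75 mm behind the blade tip; x points along the tool towards the blade tip, z up as it lies. The handle runs from x = -75 to +15 mm, the blade from there to +75 mm. 50 g; take the handle across its 16 mm width.
- blade_tip (a point): Middle of the end of the pry tool's blade, at half its thickness; axes of the pry tool.
- pack_red: Battery pack with red grip (may be absent): white body 80 (x) x 40 (y) x 28 mm with a red band, on top a red upright grip 36 (x) x 12 (y) x 18 mm, centred at x = +4 mm, top at 46 mm. Origin: centre of its underside, z up. At most 0.2 kg; take the grip across its 12 mm.
- pad_red (a point): Centre of the round brass test pad (16 mm across) on the upper face of the red pack, 29 mm from its centre towards its -x end, 28.8 mm above its underside (absent with the pack).
- bay_red (a point): Centre of the floor of the red bay, the leftmost of the four inside the logger from the left, seen from the robot (marked red on its front end stop and on the box's front), 8 mm above the desk; same axes as the logger. The pocket is 86 (x) x 46 (y) mm, between ribs and stops 12 mm high; pitch of the bays 50 mm; a pack fits either way round, its long side along x.
- pack_yellow: Battery pack with yellow grip (may be absent): white body 80 (x) x 40 (y) x 28 mm with a yellow band, on top a yellow upright grip 36 (x) x 12 (y) x 18 mm, centred at x = +4 mm, top at 46 mm. Origin: centre of its underside, z up. At most 0.2 kg; take the grip across its 12 mm.
- pad_yellow (a point): Centre of the round brass test pad (16 mm across) on the upper face of the yellow pack, 29 mm from its centre towards its -x end, 28.8 mm above its underside (absent with the pack).
- bay_yellow (a point): Centre of the floor of the yellow bay, the second of the four inside the logger from the left, seen from the robot (marked yellow on its front end stop and on the box's front), 8 mm above the desk; same axes as the logger. The pocket is 86 (x) x 46 (y) mm, between ribs and stops 12 mm high; pitch of the bays 50 mm; a pack fits either way round, its long side along x.
- pack_green: Battery pack with green grip (may be absent): white body 80 (x) x 40 (y) x 28 mm with a green band, on top a green upright grip 36 (x) x 12 (y) x 18 mm, centred at x = +4 mm, top at 46 mm. Origin: centre of its underside, z up. At most 0.2 kg; take the grip across its 12 mm.
- pad_green (a point): Centre of the round brass test pad (16 mm across) on the upper face of the green pack, 29 mm from its centre towards its -x end, 28.8 mm above its underside (absent with the pack).
- bay_green (a point): Centre of the floor of the green bay, the third of the four inside the logger from the left, seen from the robot (marked green on its front end stop and on the box's front), 8 mm above the desk; same axes as the logger. The pocket is 86 (x) x 46 (y) mm, between ribs and stops 12 mm high; pitch of the bays 50 mm; a pack fits either way round, its long side along x.
- pack_blue: Battery pack with blue grip (may be absent): white body 80 (x) x 40 (y) x 28 mm with a blue band, on top a blue upright grip 36 (x) x 12 (y) x 18 mm, centred at x = +4 mm, top at 46 mm. Origin: centre of its underside, z up. At most 0.2 kg; take the grip across its 12 mm.
- pad_blue (a point): Centre of the round brass test pad (16 mm across) on the upper face of the blue pack, 29 mm from its centre towards its -x end, 28.8 mm above its underside (absent with the pack).
- bay_blue (a point): Centre of the floor of the blue bay, the rightmost of the four inside the logger from the left, seen from the robot (marked blue on its front end stop and on the box's front), 8 mm above the desk; same axes as the logger. The pocket is 86 (x) x 46 (y) mm, between ribs and stops 12 mm high; pitch of the bays 50 mm; a pack fits either way round, its long side along x.
- tester: Orange pen tester, 112 mm long, upright in its stand: collar 30 mm across and 6 mm thick; above it a round handle 18 mm across whose top is 52 mm above the collar's underside; below it a black stem 13 mm across, 34 mm long, a cone and a spring-loaded pin. Origin: centre of the collar's underside, on the axis; z points up to the handle's top. 80 g.
- probe_tip (a point): End of the tester's pin, 60 mm below the tester's origin when free; the pin yields up to 8 mm upward with 0.5 to 2.5 N.
- stand_mouth (a point): Centre of the upper face of the tester's black stand, a block 60 x 60 x 68 mm fixed on the desk: the mouth of its upright round hole, 22 mm across with a small bevel, right through. The tester's collar rests on this face.
- mug: White mug with dots, 78 mm across, 93 mm high, a bystander at the right. Origin near the centre of its underside.
- calculator: Desk calculator 150 x 98 x 16 mm, a bystander lying at the front right. Origin: centre of its underside.
Not all that is in view belongs to the job. Leave any purple or turquoise look-alike of the pack_green alone.

How it is judged:
By the outcome, as a careful person would: the job done as asked, in the order asked, and still so for the second after the job is handed in, with the robot touching nothing.
Of pack_red, pack_yellow, pack_green, pack_blue only 2 to 4 are there at a start; the rules pass over those that are not, and their reading is None.
At some moment in a run one of pack_red, pack_yellow, pack_green, pack_blue may be knocked a few centimetres aside while the robot is not near it.
It also fails if it takes over 210 s, if anything falls off the work surface, if the arm or the gripper's body presses on something with over 40 N, if the wrist force passes 120 N, or if a joint passes its speed limit or range.

ROBOT

A 6-joint arm with a two-finger parallel gripper is mounted at the origin on a cart in front of the work surface, level with it; the furniture and walls round the work are solid. World frame = base frame: x ahead of the robot, y to its left, z up, the work surface at z = 0. Lengths are in m, angles in degrees, forces in N, time in s.
With the tool pointing down it reaches from about 0.35 to 0.875 m from the base axis. Payload 4.2 kg.
Tool frame: the origin (TCP) lies between the finger pads; the fingertips stand 8 mm ahead of it and the grasp point (between the pads) lies 11 mm behind it; z points along the fingers, y is the line along which they close (so a half turn about z gives the same grasp; the last joint's range is limited). The gripper opens to 87 mm and grips with 3 to 60 N. Pads are 19 mm wide; open, the fingers measure 117 mm over their backs; the gripper's body (75 mm by 190 mm) begins 51 mm behind the grasp point.
Start: joints at [82.426, 22.042, 0.453, 0, -68.411, -14.817], TCP at [0.238, 0.578, 0.21] pointing down, gripper open.
Joint ranges: [-179.83, 179.83], [-69.29, 118.12], [-61.27, 80.66], [-181.25, 117.63], [-171.15, -9.14], [-177.46, 177.46]. Speed limits (degrees/s): [159.86, 159.86, 180, 180, 180, 180].

INTERFACE

Orientations are given as a 3x3 rotation matrix whose columns are the frame's x, y, z axes.
In Python, from station import sense, capture, camera_model, finish_job, find_in gives the robot as it stands. The module is installed in compiled form; this text tells all that it offers.
- The arm moves only by the tool arm_command, never from a script. Its argument "motion" is a list of rows, each a list of 7 numbers: the finger opening in mm, from 0 to 87, then the shift along the tool's x, y, z in mm, then the turn, a rotation vector about the tool's x, y, z in rad. In form: [[jaw, dx, dy, dz, rx, ry, rz], ...]. A call has 1 to 8 rows; each row shifts and turns the commanded pose from where the row before left it, along the tool's axes as they then stand; what a row does not reach is not made up. A row lasts 1/10 s, in which the tool goes at most 50 mm and 8.59 degrees, less where a joint would pass 70% of its speed; a pose out of reach is approached as far as the arm can. A call with a gripper value outside its range is refused whole. The fingers move at their own pace and stop on an object; the grip force is fixed at half the most. Time passes only in rows, so rows that do not move let the fingers close. It gives the time, the measured TCP pose, the force, the opening and the grip force at its end, in the units of the state.
- sense(): the state, without advancing time (a new reading comes with each control period).
- capture(name): name is "scene" or "side" or "wrist"; returns the picture (400x640x3 uint8, red, green, blue); there is no depth.
- camera_model(name): a dict with "fx", "fy", "cx", "cy" (pixels), "k1" (the pictures are not rectified: a ray, as slopes to the right and down, at radius r is drawn at 1 + k1 r^2 times it, then the intrinsics apply), "R" (3x3) and "t" (3): a world point X has camera coordinates R X + t. Camera axes: x right, y down, z forward; pixel columns grow to the right and rows downward; lengths in m; the calibration is good to about 2 mm. A picture is of the moment at which its call begins: read the wrist's pose just before it. camera_model takes no time and is no camera call; for the wrist camera it gives the pose at the moment of the call.
- finish_job(): hands the job in; it is judged then, once.
Trained networks look in the newest picture that a camera, given by its name, has taken for a name from the list of things; names that differ only in an ending like _2 or _b are one class to them, and where a whole thing is asked for, a point or a joint stands for the part that bears it (a point fixed in the world has none). Each returns a list of dicts, best first, with "p" (0 to 1); they miss things now and then, are a little off and sometimes report something else, mostly with a low value. They report only what shows in the picture. A call takes as long as a camera call. They do not tell look-alikes from the thing itself.
- find_in(target, camera): "location" ([row, column] in pixels, amid what is visible of it).
The state is a dict: "time_s": time; "joints": joint angles; "joint_velocities": joint speeds; "effort": joint torques, N m; "tcp_pos": TCP position; "ee_rot": TCP orientation; "wrist_force": force on the tool from outside, world axes, zero at the start; "moment": the same for the moment, N m; "gripper_width": opening from 0.0 (shut) to 1.0 (fully open); "gripper_force": force on a finger pad.
Only numpy, scipy, OpenCV 4.12 (cv2) and the standard library are available. Lean on these libraries where they do the work, as an engineer would, in place of code of your own. Each camera call takes 0.05 s, during which the arm holds its last target. There are 200 camera calls.

## Working session

There is one attempt and no reset: what is moved stays moved. The work goes in short steps, Python scripts to look and compute and a tool call to move; the robot and the scene stay as the last step left them, time stands still between calls to the robot, and variables do not carry over. Pictures are saved under pics/ and viewed, at most 14 in all, crops included, and the job is handed in when it is done.

Besides the shell and the picture viewer there is one more tool, called after ">>>" by a JSON object that holds its "fn" and its "kwargs", one argument or row to a line. arm_command: Moves the arm, as the interface text tells. Its arguments: {"type":"object","properties":{"motion":{"type":"array"}},"required":["motion"]}

```bash
mkdir -p pics; cat > h.py <<'E'
import numpy as np, cv2
from station import sense, capture, camera_model, finish_job, find_in
def K(m): return np.array([[m['fx'],0,m['cx']],[0,m['fy'],m['cy']],[0,0,1.]]), np.array([m['k1'],0,0,0,0.])
def proj(m,X):
    k,d=K(m); r,_=cv2.Rodrigues(np.array(m['R'])); return cv2.projectPoints(np.array(X,float).reshape(-1,1,3),r,np.array(m['t'],float),k,d)[0].reshape(-1,2)
def onz(m,rc,z):
    "pixel (row,col) -> world point at height z"
    k,d=K(m); p=cv2.undistortPoints(np.array([[[rc[1],rc[0]]]],float),k,d).ravel()
    R=np.array(m['R']); c=-R.T@np.array(m['t']); v=R.T@np.array([p[0],p[1],1]); return c+v*(z-c[2])/v[2]
def save(n,im): cv2.imwrite('pics/'+n+'.png',im[:,:,::-1])
E
python3 - <<'E'
from h import *
np.set_printoptions(precision=4,suppress=True)
s=sense(); print(s['time_s'],s['tcp_pos'],s['ee_rot'],s['wrist_force'],s['gripper_width'])
for n in ['scene','side']:
    im=capture(n); save(n+'0',im); m=camera_model(n); R=np.array(m['R']); print(n,-R.T@np.array(m['t']),R[2],m['fx'],m['k1'])
    for t,z in [('logger',.07),('cover',.07),('notch',.056),('tool_tray',.0),('pry_tool',.01),('blade_tip',.008),('pack_red',.03),('pack_yellow',.03),('pack_green',.03),('pack_blue',.03),('tester',.1),('stand_mouth',.068),('mug',.05),('calculator',.01)]:
        for f in find_in(t,n)[:2]: print(t,round(f['p'],2),np.round(f['location']),onz(m,f['location'],z))
m=camera_model('wrist'); save('wrist0',capture('wrist')); R=np.array(m['R']); print(-R.T@np.array(m['t']),R,m['fx'])
E
```

```text
0.0 [0.2378 0.5773 0.2087] [[ 0.9245 -0.3812 -0.0008]
 [-0.3812 -0.9245 -0.0021]
 [ 0.0001  0.0022 -1.    ]] [0.2792 0.4415 0.6553] 1.0036647991863383
scene [-0.3015  0.535   1.0489] [ 0.5761 -0.4277 -0.6966] 363.5781821055318 -0.028926156812909356
tool_tray 0.67 [276. 248.] [0.3731 0.3075 0.    ]
tool_tray 0.46 [282. 222.] [0.3988 0.3882 0.    ]
pry_tool 0.41 [280. 228.] [0.3864 0.3708 0.01  ]
blade_tip 0.39 [275. 249.] [0.3683 0.3042 0.008 ]
pack_green 0.51 [239. 308.] [0.3653 0.0643 0.03  ]
mug 0.79 [147. 404.] [ 0.5414 -0.5911  0.05  ]
side [0.165  0.8633 0.9643] [ 0.2685 -0.7026 -0.659 ] 376.8290173066513 -0.026936365873231827
logger 0.6 [203. 317.] [ 0.5434 -0.0774  0.07  ]
logger 0.58 [188. 379.] [ 0.3547 -0.235   0.07  ]
cover 0.75 [206. 316.] [ 0.5405 -0.0625  0.07  ]
cover 0.72 [196. 313.] [ 0.5704 -0.1085  0.07  ]
notch 0.6 [202. 315.] [ 0.5593 -0.0957  0.056 ]
tool_tray 0.69 [155. 347.] [ 0.5604 -0.5083  0.    ]
tool_tray 0.56 [326. 286.] [0.4719 0.3678 0.    ]
pry_tool 0.68 [322. 311.] [0.4065 0.3392 0.01  ]
pry_tool 0.2 [187. 375.] [ 0.3831 -0.3107  0.01  ]
blade_tip 0.62 [323. 315.] [0.3961 0.3372 0.008 ]
pack_red 0.97 [312. 277.] [0.5047 0.3532 0.03  ]
pack_green 0.81 [247. 342.] [0.4051 0.0572 0.03  ]
pack_green 0.6 [275. 294.] [0.5101 0.2162 0.03  ]
tester 0.7 [140. 358.] [ 0.5108 -0.4892  0.1   ]
stand_mouth 0.78 [165. 344.] [ 0.5215 -0.3348  0.068 ]
stand_mouth 0.38 [312. 278.] [0.4869 0.3722 0.068 ]
mug 0.61 [139. 357.] [ 0.5352 -0.5713  0.05  ]
calculator 0.91 [186. 377.] [ 0.3774 -0.3174  0.01  ]
calculator 0.69 [277. 296.] [0.5083 0.2061 0.01  ]
[0.3047 0.5502 0.3855] [[-0.3813 -0.9244  0.0003]
 [-0.8916  0.3679  0.2641]
 [-0.2442  0.1004 -0.9645]] 341.30627081950627
```

```bash
python3 - <<'E'
import cv2
im=cv2.imread('pics/scene0.png'); cv2.imwrite('pics/s0x.png',cv2.resize(im[80:380,140:540],None,fx=2,fy=2,interpolation=2))
im=cv2.imread('pics/side0.png'); cv2.imwrite('pics/d0x.png',cv2.resize(im[100:400,170:500],None,fx=2,fy=2,interpolation=2))
E
```

```text
(no output)
```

View pics/s0x.png

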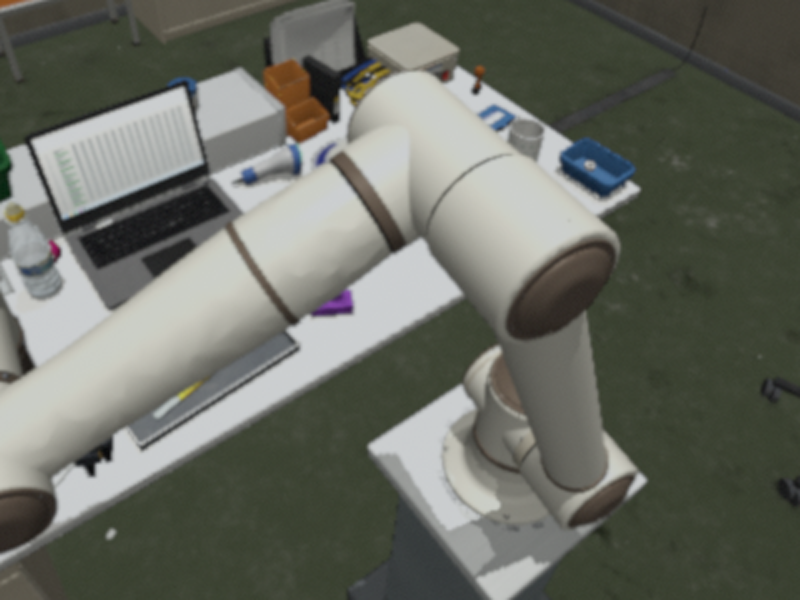

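View pics/d0x.png

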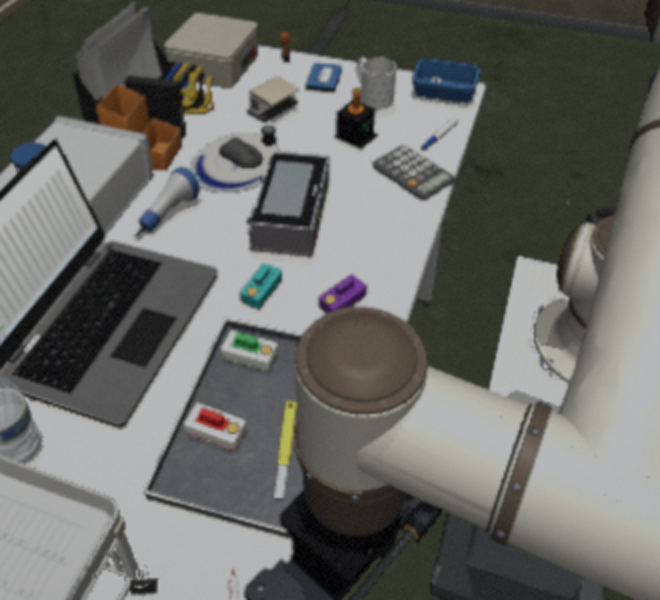

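View pics/wrist0.png

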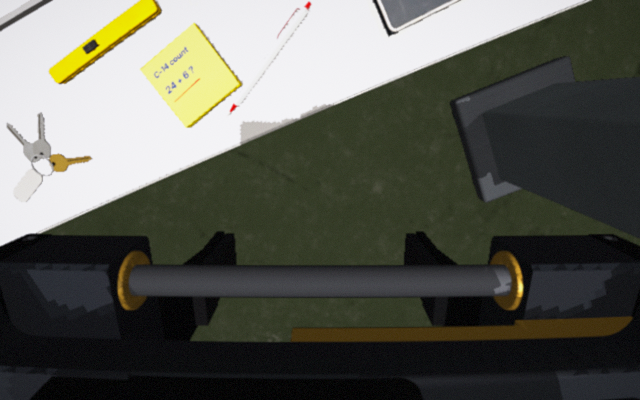

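The side camera shows the logger at about (row 202, col 315), tester on stand at (155, 347), red pack at (312, 277) and green at (274, 294) in the tray. The pry tool's blade points at +y, and the look-alikes are turquoise and purple. The arm hides part of the tray. Next I raise the hand to a place where the wrist camera overlooks everything.

>>> {"fn": "arm_command", "kwargs": {
  "motion": [
    [87, 0, 0, -48, 0, 0, -0.13],
    [87, 0, 0, -48, 0, 0, -0.13],
    [87, 0, 0, -48, 0, 0, -0.131],
    [87, 10, 45, -15, 0, 0, 0],
    [87, 15, 45, -15, 0, 0, 0],
    [87, 20, 44, -10, 0, 0, 0],
    [87, 20, 44, -10, 0, 0, 0],
    [87, 20, 44, -10, 0, 0, 0]
  ]
}}

```text
time_s: 2.35
tcp_pos: [0.3234, 0.3539, 0.4146]
ee_rot: [[1.0, 0.001, 0.0], [0.001, -1.0, 0.001], [0.0, -0.001, -1.0]]
wrist_force: [0.3, 0.0, -0.6]
gripper_width: 1.002
gripper_force: 0.0
```

>>> {"fn": "arm_command", "kwargs": {
  "motion": [
    [87, 20, 44, -10, 0, 0, 0],
    [87, 20, 44, -10, 0, 0, 0],
    [87, 20, 44, -10, 0, 0, 0],
    [87, 25, 42, -5, 0, 0, 0],
    [87, 25, 42, -5, 0, 0, 0],
    [87, 25, 42, 0, 0, 0, 0],
    [87, 25, 42, 0, 0, 0, 0],
    [87, 0, 0, 0, 0, 0, 0]
  ]
}}

```text
time_s: 3.15
tcp_pos: [0.4848, 0.0516, 0.453]
ee_rot: [[1.0, -0.008, -0.001], [-0.008, -1.0, -0.002], [-0.001, 0.002, -1.0]]
wrist_force: [0.0, 0.4, -0.3]
gripper_width: 0.999
gripper_force: 0.0
```

```bash
cat > look.py <<'E'
import sys
from h import *
np.set_printoptions(precision=4,suppress=True)
T=[('logger',.07),('cover',.07),('notch',.056),('tool_tray',.0),('pry_tool',.01),('blade_tip',.008),('pack_red',.03),('pack_yellow',.03),('pack_green',.03),('pack_blue',.03),('pad_red',.0308),('pad_yellow',.0308),('pad_green',.0308),('pad_blue',.0308),('tester',.1),('stand_mouth',.068)]
if __name__=='__main__':
    s=sense(); print(s['time_s'],s['tcp_pos'],s['ee_rot'],s['wrist_force'])
    for n in ['wrist']:
        m=camera_model(n); im=capture(n); save(sys.argv[1],im)
        for t,z in T:
            for f in find_in(t,n)[:2]: print(t,round(f['p'],2),np.round(f['location'],1),onz(m,f['location'],z))
E
python3 look.py w1
```

```text
3.15 [0.4848 0.0516 0.453 ] [[ 1.     -0.0078 -0.0014]
 [-0.0078 -1.     -0.0015]
 [-0.0014  0.0015 -1.    ]] [ 0.0482  0.3788 -0.2917]
logger 0.64 [ 95.6 429. ] [ 0.5714 -0.1232  0.07  ]
logger 0.53 [120.6 580. ] [ 0.5339 -0.3806  0.07  ]
cover 0.76 [ 93.8 433.4] [ 0.5741 -0.13    0.07  ]
notch 0.86 [ 94.6 425.7] [ 0.5733 -0.122   0.056 ]
notch 0.33 [194.5 517.9] [ 0.4044 -0.2993  0.056 ]
tool_tray 0.65 [161.1 179.2] [0.4596 0.3134 0.    ]
pry_tool 0.89 [191.4 171.3] [0.4039 0.331  0.01  ]
blade_tip 0.61 [194.  167.5] [0.3984 0.3399 0.008 ]
pack_red 0.9 [137.2 153.8] [0.5072 0.3415 0.03  ]
pack_yellow 0.24 [137.4 153.5] [0.5068 0.3421 0.03  ]
pack_green 0.95 [129.  233.9] [0.519  0.1987 0.03  ]
pack_green 0.79 [108.2 305.8] [0.5525 0.0736 0.03  ]
pad_red 0.7 [136.4 152.4] [0.5087 0.3435 0.0308]
pad_yellow 0.36 [ 95.1 427.1] [ 0.5732 -0.1321  0.0308]
pad_green 0.96 [187.1 323.2] [0.4145 0.0448 0.0308]
pad_green 0.76 [130.3 233.9] [0.5168 0.1986 0.0308]
pad_blue 0.52 [128.5 633. ] [ 0.5197 -0.5171  0.0308]
tester 0.86 [125.8 605.4] [ 0.5276 -0.4021  0.1   ]
stand_mouth 0.73 [120.5 579.7] [ 0.534  -0.3816  0.068 ]
stand_mouth 0.17 [194.2 168. ] [0.4134 0.3111 0.068 ]
```

View pics/w1.png

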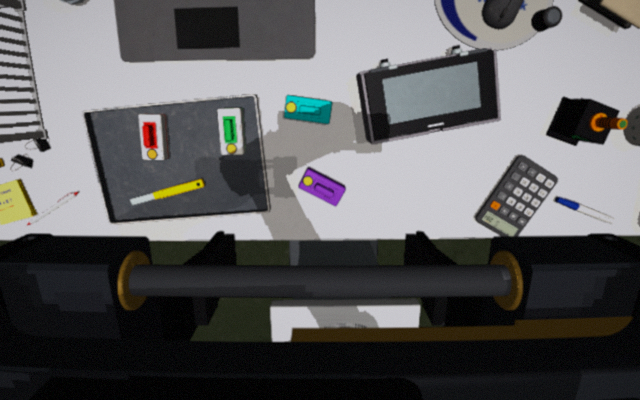

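The wrist view shows everything. There are only two packs: red (grip at row 135, col 150) and green (130, 230), both with pads towards the robot. The pry tool runs from (183, 204) to its blade tip at (202, 131). The logger sits at (95, 430) with its notch near (126, 435), turned about +9°, and the tester is at (122, 600). I'll take closer looks at each.

>>> {"fn": "arm_command", "kwargs": {
  "motion": [
    [87, 4, 30, 30, 0, 0, 0],
    [87, 4, 30, 30, 0, 0, 0],
    [87, 4, 30, 30, 0, 0, 0],
    [87, 4, 30, 30, 0, 0, 0],
    [87, 4, 30, 30, 0, 0, 0],
    [87, 5, 30, 30, 0, 0, 0],
    [87, 0, 0, 0, 0, 0, 0]
  ]
}}

```text
time_s: 4.7
tcp_pos: [0.5057, -0.1263, 0.2688]
ee_rot: [[1.0, -0.004, -0.01], [-0.004, -1.0, 0.001], [-0.01, -0.001, -1.0]]
wrist_force: [0.4, 0.4, -1.2]
gripper_width: 1.001
gripper_force: 0.0
```

```bash
python3 look.py w2 | grep -v -i -E "pack|pad|pry|blade"; python3 -c "
from h import *
s=sense();print(s['joints'])
m=camera_model('wrist');print(m)
im=cv2.imread('pics/w2.png');cv2.imwrite('pics/w2x.png',cv2.resize(im[0:300,240:640],None,fx=2,fy=2,interpolation=2))"
```

```text
4.7 [ 0.5057 -0.1263  0.2688] [[ 0.9999 -0.0044 -0.0102]
 [-0.0044 -1.      0.0006]
 [-0.0102 -0.0005 -0.9999]] [ 0.4129  0.3503 -1.2307]
logger 0.93 [110.7 322.9] [ 0.5706 -0.1303  0.07  ]
cover 0.74 [108.4 320.8] [ 0.573 -0.128  0.07 ]
notch 0.66 [109.8 321.3] [ 0.5713 -0.1286  0.056 ]
tool_tray 0.91 [186.8  46.8] [0.4724 0.2523 0.    ]
tester 0.75 [152.1 584.1] [ 0.531  -0.4023  0.1   ]
stand_mouth 0.76 [137.7 551.1] [ 0.5424 -0.3854  0.068 ]
[ 4.06916564e+00  9.69098011e+00 -7.46673627e+00  2.03335017e-03
 -7.28461482e+01  8.59431268e+01]
{'fx': 341.30627081950627, 'fy': 341.30627081950627, 'cx': 319.69623793178056, 'cy': 198.8666078327626, 'k1': -0.05235250620521643, 'R': array([[-1.91422053e-04, -9.99999818e-01,  5.72834075e-04],
       [-9.64451537e-01,  3.35994241e-04,  2.64259571e-01],
       [-2.64259715e-01, -5.01885594e-04, -9.64451425e-01]]), 't': array([-0.12432831,  0.440958  ,  0.58679133])}
```

View pics/w2x.png

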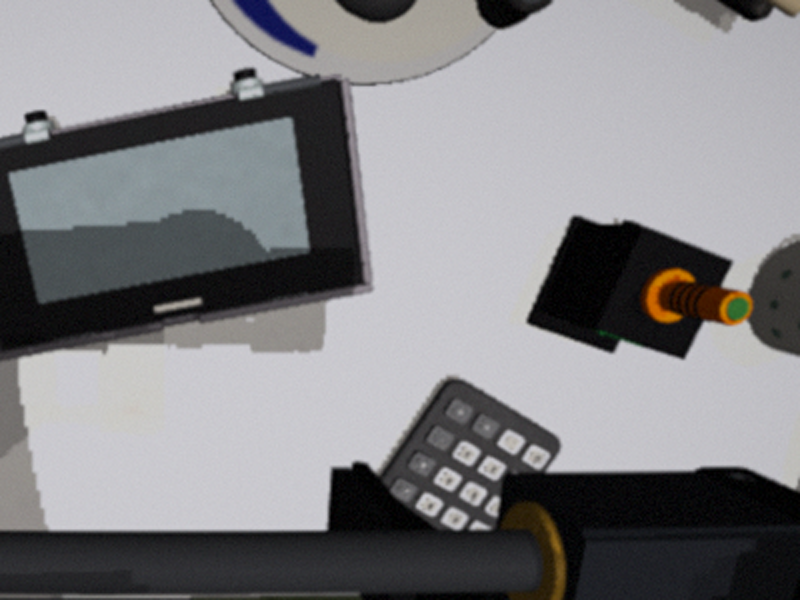

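The cropped wrist view shows the whole cover with its grey plate. The handle top of the tester is at about (row 153, col 609) and its collar at (148, 576). The calculator is nearby and the area in front of the notch is free.

```bash
cat > logfit.py <<'E'
from h import *
def rect(m,mask,z):
    cs=max(cv2.findContours(mask,cv2.RETR_EXTERNAL,cv2.CHAIN_APPROX_NONE)[0],key=cv2.contourArea)
    w=np.array([onz(m,(p[0][1],p[0][0]),z)[:2]*1000 for p in cs],np.float32)
    return cv2.minAreaRect(w), cv2.boundingRect(cs)
E
python3 - <<'E'
from logfit import *
im=cv2.imread('pics/w2.png'); m=camera_model('wrist')
g=cv2.GaussianBlur(im,(3,3),0).max(2)
sub=np.zeros_like(g); sub[20:200,200:430]=(g[20:200,200:430]<60)*255
sub=cv2.morphologyEx(sub,cv2.MORPH_OPEN,np.ones((7,7)))
print(rect(m,sub,.069))
pl=np.zeros_like(g); pl[20:200,200:430]=(g[20:200,200:430]>85)*255
n,l=cv2.connectedComponents((pl>0).astype(np.uint8)); print(rect(m,((l==l[90,320])*255).astype(np.uint8),.07))
print('tester',onz(m,(153,609),.120),onz(m,(147.5,576),.071))
for p in [(111,559),(131,605.5),(178,582)]: print(onz(m,p,.068))
print('bar',onz(m,(152.5,329),.069))
E
```

```text
(((574.01904296875, -124.81041717529297), (111.7293930053711, 210.31748962402344), 10.586138725280762), (218, 41, 203, 137))
(((581.698486328125, -124.39950561523438), (69.28166198730469, 153.07003784179688), 10.373124122619629), (244, 59, 151, 68))
tester [ 0.53782002 -0.41559156  0.12      ] [ 0.5372732  -0.41675461  0.071     ]
[ 0.57732362 -0.3913141   0.068     ]
[ 0.556291   -0.45177849  0.068     ]
[ 0.50119918 -0.43362429  0.068     ]
bar [ 0.52969721 -0.13476829  0.069     ]
```

>>> {"fn": "arm_command", "kwargs": {
  "motion": [
    [87, -10, -48, 0, 0, 0, 0],
    [87, -10, -48, 0, 0, 0, 0],
    [87, -10, -48, 0, 0, 0, 0],
    [87, -10, -48, 0, 0, 0, 0],
    [87, -15, -47, 0, 0, 0, 0],
    [87, -15, -47, 0, 0, 0, 0],
    [87, -15, -46, 0, 0, 0, 0],
    [87, -15, -46, 0, 0, 0, 0]
  ]
}}

```text
time_s: 6.35
tcp_pos: [0.4071, 0.2557, 0.2742]
ee_rot: [[1.0, 0.0, 0.001], [0.0, -1.0, 0.0], [0.001, -0.0, -1.0]]
wrist_force: [1.3, 0.8, -0.6]
gripper_width: 0.997
gripper_force: 0.0
```

>>> {"fn": "arm_command", "kwargs": {
  "motion": [
    [87, 0, -45, 0, 0, 0, 0],
    [87, 0, -15, 0, 0, 0, 0],
    [87, 0, 0, 0, 0, 0, 0]
  ]
}}

```text
time_s: 6.65
tcp_pos: [0.4079, 0.3157, 0.2731]
ee_rot: [[1.0, 0.003, -0.001], [0.003, -1.0, -0.001], [-0.001, 0.001, -1.0]]
wrist_force: [0.1, 0.3, 0.2]
gripper_width: 0.997
gripper_force: 0.0
```

```bash
cp look.py l2.py; python3 look.py w3 | grep -E "^[0-9]|pack|pad|pry|blade"; python3 -c "
import cv2
im=cv2.imread('pics/w3.png');cv2.imwrite('pics/w3x.png',cv2.resize(im[0:300,120:520],None,fx=2,fy=2,interpolation=2))"
```

```text
6.65 [0.4079 0.3157 0.2731] [[ 1.      0.0027 -0.0007]
pry_tool 0.62 [163.1 302.9] [0.4077 0.3368 0.01  ]
blade_tip 0.73 [166.9 306.9] [0.4023 0.3317 0.008 ]
pack_red 0.9 [ 80.6 290.7] [0.5084 0.3492 0.03  ]
pack_red 0.38 [ 51.8 636.4] [ 0.5498 -0.0667  0.03  ]
pack_yellow 0.27 [ 48.  610.3] [ 0.5524 -0.0313  0.03  ]
pack_green 0.77 [ 45.  520.2] [0.5514 0.0819 0.03  ]
pack_green 0.67 [ 73.9 411.4] [0.5167 0.2082 0.03  ]
pack_blue 0.32 [120.5 324.2] [0.4626 0.3098 0.03  ]
pad_red 0.56 [ 81.7 291.5] [0.5071 0.3482 0.0308]
pad_green 0.67 [160.8 526.7] [0.4155 0.0546 0.0308]
pad_green 0.63 [ 73.3 412.1] [0.5173 0.2076 0.0308]
```

View pics/w3x.png

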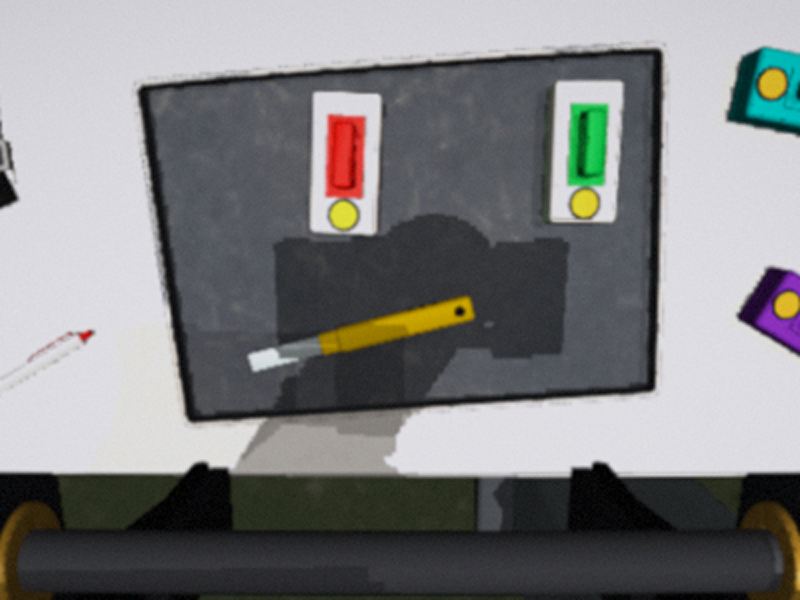

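The tray view shows the red pack (grip at crop 345,158; pad 343,215), the green pack (grip 590,140; pad 585,203), and the pry tool from its handle end (473,308) to the blade tip (250,361). There are no other packs.

```bash
python3 - <<'E'
from logfit import *
im=cv2.imread('pics/w3.png'); m=camera_model('wrist'); hsv=cv2.cvtColor(im,cv2.COLOR_BGR2HSV)
mk=cv2.inRange(hsv,(18,120,60),(32,255,255)); mk[:125]=0; mk[:, :240]=0; mk[:,400:]=0
mk=cv2.morphologyEx(mk,cv2.MORPH_CLOSE,np.ones((5,5)))
print('handle@14',rect(m,mk,.014))
print('tip',onz(m,(180.5,245.5),.009), 'end',onz(m,(154,356.5),.014))
for c,(gr,pd) in dict(red=((79,292.5),(107.5,291.5)),green=((71,415),(101.5,412.5))).items():
    mk=cv2.inRange(hsv,(18,120,100),(32,255,255)); M=np.zeros_like(mk); M[int(pd[0])-12:int(pd[0])+12,int(pd[1])-12:int(pd[1])+12]=mk[int(pd[0])-12:int(pd[0])+12,int(pd[1])-12:int(pd[1])+12]
    ctr=cv2.moments(M,True); p=(ctr['m01']/ctr['m00'],ctr['m10']/ctr['m00'])
    print(c,'pad',p,onz(m,p,.0308))
    W=cv2.inRange(hsv,(0,0,120),(180,70,255)); x0,y0=int(pd[1])-25,int(pd[0])-75
    M=np.zeros_like(W); y0=max(y0,28); M[y0:y0+95,x0:x0+50]=W[y0:y0+95,x0:x0+50]
    print(rect(m,cv2.morphologyEx(M,cv2.MORPH_CLOSE,np.ones((25,25))),.03))
E
```

```text
handle@14 (((409.2807312011719, 316.0364074707031), (17.593564987182617, 101.66341400146484), 14.210272789001465), (279, 147, 79, 31))
tip [0.38475226 0.41162613 0.009     ] end [0.42039009 0.26647358 0.014     ]
red pad (107.15286624203821, 291.3630573248408) [0.47861592 0.34723408 0.0308    ]
(((514.6156005859375, 346.99639892578125), (55.85760498046875, 94.9266128540039), 89.75048065185547), (266, 32, 50, 86))
green pad (101.38709677419355, 411.8516129032258) [0.48563358 0.20398272 0.0308    ]
(((514.3701782226562, 204.4149932861328), (79.78311920166016, 40.80934143066406), 0.3492066562175751), (395, 40, 37, 72))
```

>>> {"fn": "arm_command", "kwargs": {
  "motion": [
    [87, 0, 0, 10, 0, 0, -0.1394],
    [87, 0, 0, 10, 0, 0, -0.1394],
    [87, 0, 0, 10, 0, 0, -0.1394],
    [87, 0, 0, 10, 0, 0, -0.1394],
    [87, 0, 0, 10, 0, 0, -0.1394],
    [87, 0, 0, 10, 0, 0, -0.1394],
    [87, 0, 0, 10, 0, 0, -0.1394],
    [87, 0, 0, 10, 0, 0, -0.1394]
  ]
}}

```text
time_s: 8.3
tcp_pos: [0.4081, 0.314, 0.1935]
ee_rot: [[0.434, 0.901, 0.0], [0.901, -0.434, 0.0], [0.0, 0.0, -1.0]]
wrist_force: [-0.1, -0.0, -0.8]
gripper_width: 1.002
gripper_force: 0.0
```

>>> {"fn": "arm_command", "kwargs": {
  "motion": [
    [60, 0, 0, 10, 0, 0, -0.1394],
    [60, 0, 0, 10, 0, 0, -0.1394],
    [60, 0, 0, 10, 0, 0, -0.1394],
    [60, 0, 0, 10, 0, 0, -0.1394],
    [60, 0, 0, 10, 0, 0, -0.1394],
    [50, 0, 0, 10, 0, 0, 0],
    [50, 0, 0, 0, 0, 0, 0]
  ]
}}

```text
time_s: 9.0
tcp_pos: [0.4074, 0.3132, 0.1324]
ee_rot: [[-0.236, 0.972, -0.002], [0.972, 0.236, -0.002], [-0.002, -0.003, -1.0]]
wrist_force: [0.5, -0.2, 0.3]
gripper_width: 0.608
gripper_force: 0.0
```

```bash
cat > to.py <<'E'
import sys
from h import *
# to.py x y z yaw  -> shift in tool axes (mm), remaining turn (rad)
def rel(x,y,z,yaw,pitch=0):
    s=sense(); R=np.array(s['ee_rot']); p=np.array(s['tcp_pos'])
    a=np.radians(yaw); b=np.radians(pitch)
    X=np.array([np.cos(a)*np.cos(b),np.sin(a)*np.cos(b),np.sin(b)]); Y=np.array([np.sin(a),-np.cos(a),0]); G=np.c_[X,Y,np.cross(X,Y)]
    return (R.T@(np.array([x,y,z])-p)*1000).round(1), cv2.Rodrigues(R.T@G)[0].ravel().round(4), s
if __name__=='__main__':
    d,r,s=rel(*map(float,sys.argv[1:])); print(s['time_s'],np.round(s['tcp_pos'],4),'shift',d,'turn',r,'F',np.round(s['wrist_force'],1),s['gripper_width'])
E
python3 to.py .4062 .3242 .06 104; python3 look.py w4|grep -E "pry|blade"; python3 - <<'E'
from logfit import *
im=cv2.imread('pics/w4.png'); m=camera_model('wrist'); hsv=cv2.cvtColor(im,cv2.COLOR_BGR2HSV)
mk=cv2.inRange(hsv,(18,120,60),(32,255,255)); cv2.imwrite('pics/mk.png',mk)
n,l,st,c=cv2.connectedComponentsWithStats(mk); print([(list(st[i]),) for i in range(1,n) if st[i][4]>60])
E
```

```text
9.0 [0.4074 0.3132 0.1324] shift [11.1  1.6 72.4] turn [-0.0026  0.0019 -0.0058] F [ 0.5 -0.2  0.3] 0.6077962829641292
pry_tool 0.59 [158.  320.1] [0.4009 0.3396 0.01  ]
pry_tool 0.22 [180.7 439.8] [0.5101 0.3453 0.01  ]
blade_tip 0.68 [158. 322.] [0.4026 0.3397 0.008 ]
[([np.int32(313), np.int32(126), np.int32(19), np.int32(112), np.int32(2015)],), ([np.int32(404), np.int32(163), np.int32(20), np.int32(20), np.int32(315)],), ([np.int32(187), np.int32(252), np.int32(21), np.int32(59), np.int32(548)],), ([np.int32(432), np.int32(253), np.int32(22), np.int32(58), np.int32(527)],), ([np.int32(213), np.int32(313), np.int32(372), np.int32(29), np.int32(5457)],)]
```

View pics/w4.png

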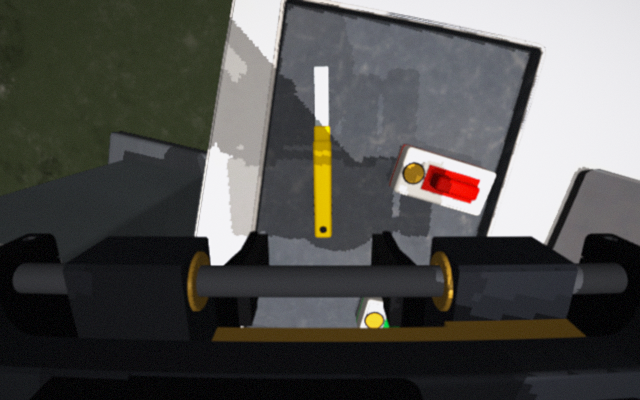

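```bash
python3 - <<'E'
from h import *
m=camera_model('wrist')
for n,p,z in [('tip',(67,321),.0095),('junc',(126,321.5),.014),('end',(237,322.5),.014),('mid',(180,322.3),.014),('wall',(150,205),.02),('wall2',(225,200),.02),('redpad',(173,413.5),.0308)]: print(n,onz(m,p,z))
E
```

```text
tip [0.38437626 0.41430069 0.0095    ]
junc [0.39628193 0.36776743 0.014     ]
end [0.42141531 0.27002741 0.014     ]
mid [0.4082373 0.3223762 0.014    ]
wall [0.30452352 0.32523153 0.02      ]
wall2 [0.31041758 0.25695187 0.02      ]
redpad [0.47958261 0.34986865 0.0308    ]
```

```bash
python3 to.py .4068 .327 .0115 104.3
```

```text
9.85 [0.4081 0.3139 0.1339] shift [ 13.    1.8 122.4] turn [ 0.     0.    -0.008] F [ 0.2 -0.9 -0.1] 0.5761171153992601
```

>>> {"fn": "arm_command", "kwargs": {
  "motion": [
    [34, 7, 1, 30, 0, 0, -0.008],
    [34, 6, 0.8, 30, 0, 0, 0],
    [34, 0, 0, 30, 0, 0, 0],
    [34, 0, 0, 20, 0, 0, 0],
    [34, 0, 0, 8, 0, 0, 0],
    [34, 0, 0, 0, 0, 0, 0]
  ]
}}

```text
time_s: 10.45
tcp_pos: [0.4064, 0.3265, 0.015]
ee_rot: [[-0.247, 0.969, -0.001], [0.969, 0.247, -0.002], [-0.002, -0.002, -1.0]]
wrist_force: [-0.9, 0.1, -1.2]
gripper_width: 0.394
gripper_force: 0.0
```

```bash
python3 to.py .4068 .327 .0115 104.3
```

```text
10.45 [0.4064 0.3265 0.015 ] shift [0.4 0.5 3.5] turn [-0.0017  0.0016  0.0001] F [-0.9  0.1 -1.2] 0.3941618248555686
```

>>> {"fn": "arm_command", "kwargs": {
  "motion": [
    [34, 0.4, 0.4, 3.5, 0, 0, 0],
    [10, 0, 0, 0, 0, 0, 0],
    [10, 0, 0, 0, 0, 0, 0],
    [10, 0, 0, 0, 0, 0, 0],
    [10, 0, 0, 0, 0, 0, 0],
    [10, 0, 0, 0, 0, 0, 0],
    [10, 0, 0, -20, 0, 0, 0],
    [10, 0, 0, 0, 0, 0, 0]
  ]
}}

```text
time_s: 11.25
tcp_pos: [0.4081, 0.3289, 0.0343]
ee_rot: [[-0.248, 0.969, 0.003], [0.969, 0.248, 0.004], [0.003, 0.004, -1.0]]
wrist_force: [-0.1, 0.7, -0.4]
gripper_width: 0.119
gripper_force: 0.0
```

```bash
python3 to.py .4068 .327 .0115 104.3;  python3 -c "
from h import *
save('w5',capture('wrist'))
im=capture('side'); cv2.imwrite('pics/sd5.png',cv2.resize(im[270:370,240:340],None,fx=5,fy=5)[:,:,::-1])"
```

```text
11.25 [0.4081 0.3289 0.0343] shift [-1.5 -1.8 22.8] turn [ 0.0038 -0.0027  0.0008] F [-0.1  0.7 -0.4] 0.11928800058056384
```

View pics/w5.png

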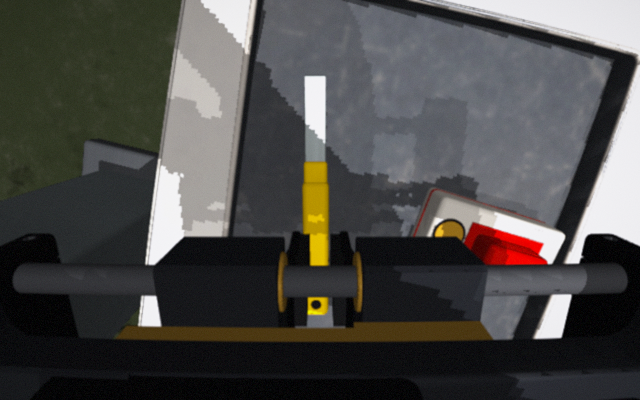

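```bash
python3 -c "
from h import *
m=camera_model('wrist')
for z in (.0095,.031): print(z,onz(m,(76,315),z),onz(m,(161,315.5),z+.0045),onz(m,(314,316.5),z+.0045))
s=sense(); print(s['gripper_force'])
"
```

```text
0.0095 [0.38266472 0.41225721 0.0095    ] [0.39435818 0.36702635 0.014     ] [0.41946753 0.26953727 0.014     ]
0.031 [0.38333776 0.41065314 0.031     ] [0.39375245 0.37039176 0.0355    ] [0.41608243 0.28369383 0.0355    ]
0.0
```

The tool still lies on the floor and the fingers closed without holding it. I'll go down again, close fully, and check before lifting.

>>> {"fn": "arm_command", "kwargs": {
  "motion": [
    [34, 0, 0, 0, 0, 0, 0],
    [34, 0, 0, 0, 0, 0, 0],
    [34, 0, 0, 0, 0, 0, 0],
    [34, 0, 0, 0, 0, 0, 0],
    [34, -1.5, -1.0, 15, 0, 0, 0],
    [34, 0, 0, 7.5, 0, 0, 0],
    [34, 0, 0, 0, 0, 0, 0],
    [34, 0, 0, 0, 0, 0, 0]
  ]
}}

```text
time_s: 12.15
tcp_pos: [0.4065, 0.3258, 0.0098]
ee_rot: [[-0.247, 0.969, -0.0], [0.969, 0.247, -0.0], [-0.0, -0.0, -1.0]]
wrist_force: [0.1, 0.1, 1.2]
gripper_width: 0.39
gripper_force: 0.0
```

>>> {"fn": "arm_command", "kwargs": {
  "motion": [
    [0, 0, 0, 0, 0, 0, 0],
    [0, 0, 0, 0, 0, 0, 0],
    [0, 0, 0, 0, 0, 0, 0],
    [0, 0, 0, 0, 0, 0, 0],
    [0, 0, 0, 0, 0, 0, 0],
    [0, 0, 0, 0, 0, 0, 0],
    [0, 0, 0, 0, 0, 0, 0],
    [0, 0, 0, 0, 0, 0, 0]
  ]
}}

```text
time_s: 12.95
tcp_pos: [0.4064, 0.3257, 0.0098]
ee_rot: [[-0.247, 0.969, -0.0], [0.969, 0.247, -0.0], [0.0, -0.0, -1.0]]
wrist_force: [-0.8, 0.2, 0.8]
gripper_width: 0.003
gripper_force: 0.0
```

```bash
python3 -c "
from h import *
save('w6',capture('wrist'))
im=capture('side'); cv2.imwrite('pics/sd6.png',cv2.resize(im[250:390,220:400],None,fx=4,fy=4)[:,:,::-1])
a=cv2.imread('pics/w6.png'); b=cv2.imread('pics/sd6.png')
c=np.zeros((600,800,3),np.uint8); c[:250,:400]=cv2.resize(a,(400,250)); b=cv2.resize(b,(450,350)); c[250:600,:450]=b
a2=cv2.resize(a[60:360,220:420],(400,600)); c[:600,400:800]=a2; c[250:600,:400]=b[:,:400]
cv2.imwrite('pics/c6.png',c)"
```

```text
(no output)
```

View pics/c6.png

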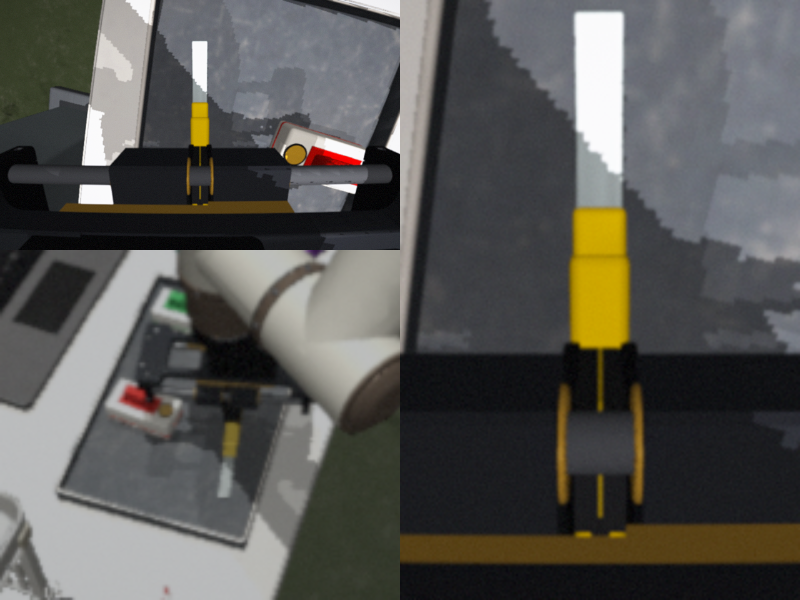

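The picture shows the fingers shut above the handle, so the tips are higher than I reckoned. I'll feel downward in small steps to calibrate their height.

>>> {"fn": "arm_command", "kwargs": {
  "motion": [
    [0, 0, 0, 1.5, 0, 0, 0],
    [0, 0, 0, 0, 0, 0, 0]
  ]
}}

```text
time_s: 13.25
tcp_pos: [0.4063, 0.3256, 0.0081]
ee_rot: [[-0.247, 0.969, -0.0], [0.969, 0.247, -0.0], [-0.0, -0.0, -1.0]]
wrist_force: [0.9, -0.6, -0.2]
gripper_width: 0.005
gripper_force: 0.0
```

```bash
python3 - <<'E'
from h import *
m=camera_model('wrist'); s=sense(); R=np.array(s['ee_rot']);p=np.array(s['tcp_pos'])
print(p,s['wrist_force'])
# where do the fingertips project?
for d in (8,0,-11,-30): print(d, proj(m,[p+R@np.array([0.0,0,d/1000])]), proj(m,[p+R@np.array([0.0095,0,d/1000])]))
# handle end and handle points
for t in (-75,-60,15): 
    q=np.array([.3837,.4133])+(t-75)/1000*np.array([-.2487,.9686]); print('h',t,proj(m,[[q[0],q[1],.014]]))
E
```

```text
[0.40625257 0.32560602 0.00812266] [ 0.92628973 -0.58438787 -0.20507362]
8 [[320.01862388 235.19073339]] [[320.01525634 219.54366565]]
0 [[320.03839363 240.5121945 ]] [[320.03518872 224.29538947]]
-11 [[320.06834356 248.57634188]] [[320.06543631 231.5083339 ]]
-30 [[320.12930946 265.00092963]] [[320.12720417 246.24581317]]
h -75 [[320.18573861 338.32744368]]
h -60 [[320.13874374 316.36403509]]
h 15 [[319.86531816 189.36353684]]
```

>>> {"fn": "arm_command", "kwargs": {
  "motion": [
    [0, 0, 0, 1, 0, 0, 0],
    [0, 0, 0, 1, 0, 0, 0],
    [0, 0, 0, 1, 0, 0, 0],
    [0, 0, 0, 0, 0, 0, 0]
  ]
}}

```text
time_s: 13.65
tcp_pos: [0.4063, 0.3256, 0.0052]
ee_rot: [[-0.247, 0.969, -0.0], [0.969, 0.247, -0.0], [-0.0, -0.0, -1.0]]
wrist_force: [0.5, -0.6, -0.2]
gripper_width: 0.004
gripper_force: 0.0
```

>>> {"fn": "arm_command", "kwargs": {
  "motion": [
    [0, 0, 0, 1, 0, 0, 0],
    [0, 0, 0, 1, 0, 0, 0],
    [0, 0, 0, 1, 0, 0, 0],
    [0, 0, 0, 0, 0, 0, 0]
  ]
}}

```text
time_s: 14.05
tcp_pos: [0.4063, 0.3256, 0.0022]
ee_rot: [[-0.247, 0.969, -0.0], [0.969, 0.247, -0.0], [-0.0, -0.0, -1.0]]
wrist_force: [1.2, 0.3, 1.0]
gripper_width: 0.005
gripper_force: 0.0
```

>>> {"fn": "arm_command", "kwargs": {
  "motion": [
    [0, 0, 0, 1, 0, 0, 0],
    [0, 0, 0, 1, 0, 0, 0],
    [0, 0, 0, 0, 0, 0, 0]
  ]
}}

```text
time_s: 14.35
tcp_pos: [0.4065, 0.3259, 0.0015]
ee_rot: [[-0.248, 0.969, 0.0], [0.969, 0.248, 0.0], [-0.0, 0.0, -1.0]]
wrist_force: [-1.9, -1.3, 8.2]
gripper_width: 0.003
gripper_force: 4.3
```

```bash
python3 - <<'E'
from h import *
s=sense(); p=s['tcp_pos']; print(p,s['wrist_force'],s['joints'])
a=capture('wrist'); d=capture('side')
save('w7',a)
c=np.zeros((600,800,3),np.uint8); c[:,:400]=cv2.resize(a[60:360,220:420],(400,600)); c[:480,400:]=cv2.resize(d[270:390,260:360],(400,480))
save('c7',c)
E
```

```text
[0.40646643 0.32586366 0.00152731] [-1.89814438 -1.29852381  8.18845903] [ 5.65938112e+01  2.66100553e+01 -2.82733639e+01  3.19786427e-02
 -3.51025793e+01  1.37717795e+02]
```

View pics/c7.png

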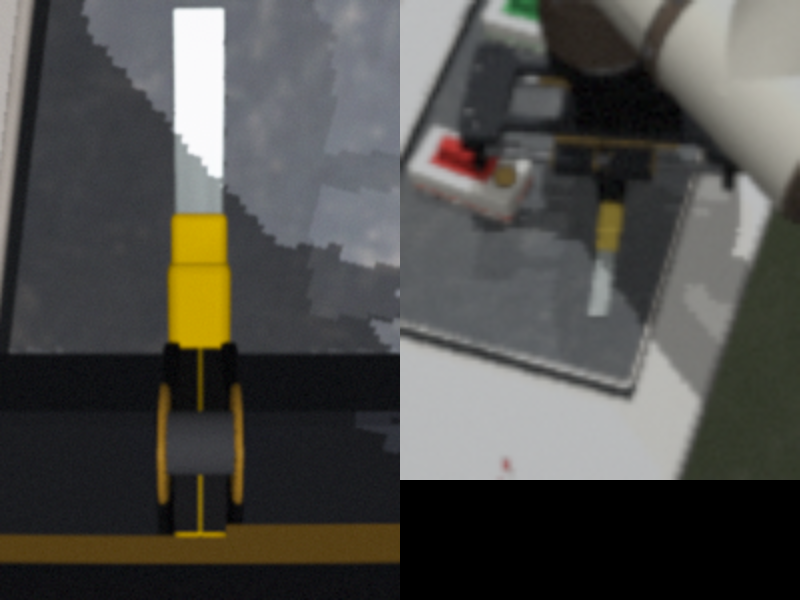

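Contact at TCP z ≈ 2 mm means the shut tips stand about 12 mm behind the TCP. I'll open just enough to straddle the handle, go lower with force checks, then close.

>>> {"fn": "arm_command", "kwargs": {
  "motion": [
    [0, 0, 0, -9, 0, 0, 0],
    [26, 0, 0, 0, 0, 0, 0],
    [26, 0, 0, 0, 0, 0, 0],
    [26, 0, 0, 0, 0, 0, 0],
    [26, 0, 0, 0, 0, 0, 0],
    [26, 0, 0, 0, 0, 0, 0],
    [26, 0, 0, 2, 0, 0, 0],
    [26, 0, 0, 0, 0, 0, 0]
  ]
}}

```text
time_s: 15.25
tcp_pos: [0.4062, 0.3255, 0.007]
ee_rot: [[-0.247, 0.969, -0.0], [0.969, 0.247, -0.001], [-0.0, -0.001, -1.0]]
wrist_force: [0.5, -0.1, -0.0]
gripper_width: 0.298
gripper_force: 0.0
```

>>> {"fn": "arm_command", "kwargs": {
  "motion": [
    [26, 0, 0, 2, 0, 0, 0],
    [26, 0, 0, 2, 0, 0, 0],
    [26, 0, 0, 2, 0, 0, 0],
    [26, 0, 0, 0, 0, 0, 0]
  ]
}}

```text
time_s: 15.65
tcp_pos: [0.4062, 0.3255, 0.001]
ee_rot: [[-0.247, 0.969, -0.0], [0.969, 0.247, -0.001], [-0.001, -0.001, -1.0]]
wrist_force: [0.1, 0.5, 0.5]
gripper_width: 0.297
gripper_force: 0.0
```

>>> {"fn": "arm_command", "kwargs": {
  "motion": [
    [26, 0, 0, 2, 0, 0, 0],
    [26, 0, 0, 2, 0, 0, 0],
    [26, 0, 0, 0, 0, 0, 0]
  ]
}}

```text
time_s: 15.95
tcp_pos: [0.4062, 0.3255, -0.003]
ee_rot: [[-0.247, 0.969, -0.0], [0.969, 0.247, -0.001], [-0.0, -0.0, -1.0]]
wrist_force: [-0.4, 0.5, -0.8]
gripper_width: 0.297
gripper_force: 0.0
```

>>> {"fn": "arm_command", "kwargs": {
  "motion": [
    [26, 0, 0, 2, 0, 0, 0],
    [26, 0, 0, 1, 0, 0, 0],
    [26, 0, 0, 0, 0, 0, 0]
  ]
}}

```text
time_s: 16.25
tcp_pos: [0.4063, 0.3256, -0.0058]
ee_rot: [[-0.247, 0.969, -0.0], [0.969, 0.247, -0.0], [-0.0, -0.0, -1.0]]
wrist_force: [0.5, 0.6, 0.4]
gripper_width: 0.298
gripper_force: 0.0
```

>>> {"fn": "arm_command", "kwargs": {
  "motion": [
    [26, 0, 0, 1.5, 0, 0, 0],
    [26, 0, 0, 0, 0, 0, 0],
    [0, 0, 0, 0, 0, 0, 0],
    [0, 0, 0, 0, 0, 0, 0],
    [0, 0, 0, 0, 0, 0, 0],
    [0, 0, 0, 0, 0, 0, 0],
    [0, 0, 0, 0, 0, 0, 0],
    [0, 0, 0, 0, 0, 0, 0]
  ]
}}

```text
time_s: 17.05
tcp_pos: [0.4064, 0.3258, -0.0071]
ee_rot: [[-0.247, 0.969, 0.0], [0.969, 0.247, 0.0], [0.0, 0.0, -1.0]]
wrist_force: [-0.2, 0.3, -0.4]
gripper_width: 0.177
gripper_force: 30.0
```

The tool is held (15.4 mm, 30 N). Now I lift, turn and carry it to the logger's front.

>>> {"fn": "arm_command", "kwargs": {
  "motion": [
    [0, 0, 0, -30, 0, 0, 0],
    [0, 0, 0, -40, 0, 0, 0],
    [0, 0, 0, -30, 0, 0, 0.1365],
    [0, 0, 0, -30, 0, 0, 0.1365],
    [0, 0, 0, -20, 0, 0, 0.1365],
    [0, 0, 0, -5, 0, 0, 0.1365],
    [0, 0, 0, 0, 0, 0, 0.1365],
    [0, 0, 0, 0, 0, 0, 0.1365]
  ]
}}

```text
time_s: 17.85
tcp_pos: [0.4062, 0.3256, 0.1481]
ee_rot: [[0.544, 0.839, -0.0], [0.839, -0.544, 0.0], [0.0, -0.0, -1.0]]
wrist_force: [0.6, -0.2, -1.3]
gripper_width: 0.176
gripper_force: 30.0
```

>>> {"fn": "arm_command", "kwargs": {
  "motion": [
    [0, 0, 0, 0, 0, 0, 0.1365],
    [0, 0, 0, 0, 0, 0, 0.1365],
    [0, 0, 0, 0, 0, 0, 0.1365],
    [0, 0, 0, 0, 0, 0, 0.1365],
    [0, 0, 0, 0, 0, 0, 0.1365],
    [0, 0, 0, 0, 0, 0, 0.1365],
    [0, 0, 0, 0, 0, 0, 0]
  ]
}}

```text
time_s: 18.55
tcp_pos: [0.4061, 0.3255, 0.1476]
ee_rot: [[0.983, 0.181, -0.001], [0.181, -0.983, -0.0], [-0.001, 0.0, -1.0]]
wrist_force: [-0.2, -0.1, -0.5]
gripper_width: 0.178
gripper_force: 30.0
```

```bash
python3 to.py .369 -.163 .15 10.45
```

```text
18.55 [0.4061 0.3255 0.1476] shift [-125.2  473.6   -2.2] turn [0.0003 0.0006 0.0001] F [-0.2 -0.1 -0.5] 0.1780542387009525
```

>>> {"fn": "arm_command", "kwargs": {
  "motion": [
    [0, -12, 46, 0, 0, 0, 0],
    [0, -12, 46, 0, 0, 0, 0],
    [0, -12, 46, 0, 0, 0, 0],
    [0, -12, 46, 0, 0, 0, 0],
    [0, -12, 46, 0, 0, 0, 0],
    [0, -12, 46, 0, 0, 0, 0],
    [0, -12, 46, 0, 0, 0, 0],
    [0, -12, 46, 0, 0, 0, 0]
  ]
}}

```text
time_s: 19.35
tcp_pos: [0.3781, -0.0552, 0.1482]
ee_rot: [[0.983, 0.186, 0.001], [0.186, -0.983, 0.0], [0.001, -0.0, -1.0]]
wrist_force: [1.8, 0.2, -0.7]
gripper_width: 0.173
gripper_force: 30.0
```

>>> {"fn": "arm_command", "kwargs": {
  "motion": [
    [0, -12, 46, 0, 0, 0, 0],
    [0, -12, 46, 20, 0, 0, 0],
    [0, -5, 14, 40, 0, 0, 0],
    [0, 0, 0, 40, 0, 0, 0],
    [0, 0, 0, 0, 0, 0, 0]
  ]
}}

```text
time_s: 19.85
tcp_pos: [0.3649, -0.162, 0.0447]
ee_rot: [[0.983, 0.181, -0.012], [0.181, -0.983, 0.001], [-0.012, -0.003, -1.0]]
wrist_force: [-0.8, 0.2, 0.1]
gripper_width: 0.179
gripper_force: 30.0
```

```bash
python3 to.py .369 -.163 .045 10.45; python3 - <<'E'
from h import *
m=camera_model('wrist'); a=capture('wrist'); save('w8',a)
for t in ('notch','blade_tip','logger','cover'):
    for f in find_in(t,'wrist')[:2]: print(t,round(f['p'],2),f['location'])
c=cv2.resize(a[0:240,200:520],None,fx=2.5,fy=2.5,interpolation=2); save('c8',c)
E
```

```text
19.85 [ 0.3649 -0.162   0.0447] shift [ 3.9  1.7 -0.3] turn [-0.0031  0.0117 -0.0004] F [-0.8  0.2  0.1] 0.17912748387749852
blade_tip 0.73 [207.4, 562.9]
blade_tip 0.57 [188.7, 318.4]
```

View pics/c8.png

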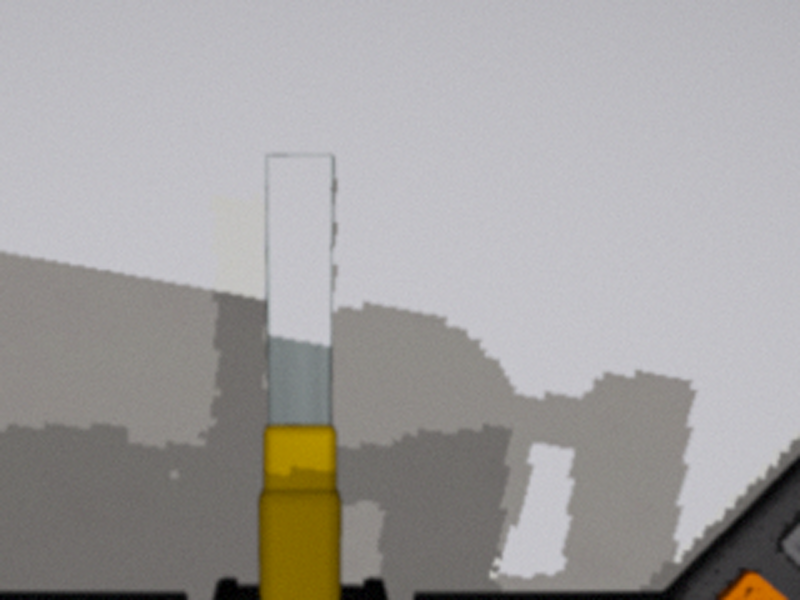

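The crop shows the blade held straight, its tip at px (row 62, col 320). The notch is out of view from here, so I check the tip numerically against the logger fit.

```bash
python3 - <<'E'
from h import *
m=camera_model('wrist'); s=sense(); R=np.array(s['ee_rot']);p=np.array(s['tcp_pos']); print(p,s['time_s'])
for dz in (-12,-15,-18): print(dz, proj(m,[p+R@np.array([.0904,0,dz/1000]),p+R@np.array([.0304,0,dz/1000]),p+R@np.array([.0904,.006,dz/1000]),p+R@np.array([.0904,-.006,dz/1000])]).round(1).tolist())
print(onz(m,(62,319.8),.0600+.0015))
E
cat > fit2.py <<'E'
# refine logger pose from w2 (edges of the cover plate and box)
from h import *
m={'fx':341.30627,'fy':341.30627,'cx':319.69624,'cy':198.86661,'k1':-0.0523525,'R':np.array([[-1.91422053e-04,-9.99999818e-01,5.72834075e-04],[-9.64451537e-01,3.35994241e-04,2.64259571e-01],[-2.64259715e-01,-5.01885594e-04,-9.64451425e-01]]),'t':np.array([-0.12432831,0.440958,0.58679133])}
g=cv2.imread('pics/w2.png').max(2).astype(float)
yaw=np.radians(10.42); ex=np.array([np.cos(yaw),np.sin(yaw)]); ey=np.array([-ex[1],ex[0]]); C=np.array([.573,-.125])
def prof(f,rng,z):
    out=[]
    for u in rng:
        P=[np.r_[f(u,w),z] for w in np.linspace(-30,30,5)/1000]
        q=proj(m,P).astype(np.float32); out.append(cv2.remap(g.astype(np.float32),q[:,0],q[:,1],1).mean())
    return np.array(out).round().astype(int)
r=np.arange(-66,67,2)/1000
print('x front',list(zip((r*1000).astype(int)[:18],prof(lambda u,w:C+u*ex+(w-.04)*ey,r,.07)[:18])))
print('x rear',list(zip((r*1000).astype(int)[-14:],prof(lambda u,w:C+u*ex+w*ey,r,.07)[-14:])))
r=np.arange(90,122,2)/1000
print('y left',list(zip((r*1000).astype(int),prof(lambda u,w:C+w*ex+u*ey,r,.07))))
print('y right',list(zip((r*1000).astype(int),prof(lambda u,w:C+w*ex-u*ey,r,.07))))
E
python3 fit2.py
```

```text
[ 0.37150867 -0.1612927   0.05040719] 20.1
-12 [[319.2, 64.1], [319.3, 192.7], [332.5, 64.1], [305.9, 64.2]]
-15 [[319.2, 63.3], [319.3, 194.3], [332.7, 63.4], [305.7, 63.4]]
-18 [[319.2, 62.5], [319.3, 195.8], [333.0, 62.5], [305.4, 62.5]]
[ 0.46142451 -0.14475175  0.0615    ]
x front [(np.int64(-66), np.int64(147)), (np.int64(-64), np.int64(146)), (np.int64(-62), np.int64(146)), (np.int64(-60), np.int64(151)), (np.int64(-58), np.int64(149)), (np.int64(-56), np.int64(115)), (np.int64(-54), np.int64(79)), (np.int64(-52), np.int64(65)), (np.int64(-50), np.int64(35)), (np.int64(-48), np.int64(16)), (np.int64(-46), np.int64(25)), (np.int64(-44), np.int64(45)), (np.int64(-42), np.int64(31)), (np.int64(-40), np.int64(18)), (np.int64(-38), np.int64(15)), (np.int64(-36), np.int64(14)), (np.int64(-34), np.int64(16)), (np.int64(-32), np.int64(16))]
x rear [(np.int64(40), np.int64(154)), (np.int64(42), np.int64(129)), (np.int64(44), np.int64(39)), (np.int64(46), np.int64(32)), (np.int64(48), np.int64(31)), (np.int64(50), np.int64(32)), (np.int64(52), np.int64(32)), (np.int64(54), np.int64(32))
[... 500 characters left out ...]
 (np.int64(110), np.int64(158)), (np.int64(112), np.int64(157)), (np.int64(114), np.int64(157)), (np.int64(116), np.int64(157)), (np.int64(118), np.int64(157)), (np.int64(120), np.int64(157))]
y right [(np.int64(90), np.int64(29)), (np.int64(92), np.int64(28)), (np.int64(94), np.int64(30)), (np.int64(96), np.int64(28)), (np.int64(98), np.int64(29)), (np.int64(100), np.int64(29)), (np.int64(102), np.int64(29)), (np.int64(104), np.int64(35)), (np.int64(106), np.int64(116)), (np.int64(108), np.int64(136)), (np.int64(110), np.int64(176)), (np.int64(112), np.int64(203)), (np.int64(114), np.int64(203)), (np.int64(116), np.int64(202)), (np.int64(118), np.int64(202)), (np.int64(120), np.int64(203))]
```

>>> {"fn": "arm_command", "kwargs": {
  "motion": [
    [0, 20, 1.6, 0, 0, 0, 0],
    [0, 15, 0, 0, 0, 0, 0],
    [0, 10, 0, 0, 0, 0, 0],
    [0, 0, 0, 0, 0, 0, 0],
    [0, 0, 0, 0, 0, 0, 0]
  ]
}}

```text
time_s: 20.6
tcp_pos: [0.4137, -0.1548, 0.0485]
ee_rot: [[0.983, 0.182, -0.001], [0.182, -0.983, 0.0], [-0.001, -0.0, -1.0]]
wrist_force: [0.3, -0.1, -0.5]
gripper_width: 0.178
gripper_force: 30.0
```

```bash
python3 - <<'E'
from h import *
from to import rel
n=np.array([.5179,-.1360]); ex=np.array([.9835,.1809]); q=n-(.0904+.013)*ex
d,r,s=rel(q[0],q[1],.0450,10.42); print(s['tcp_pos'],d,r,s['wrist_force'])
m=camera_model('wrist'); a=capture('wrist'); save('w9',a)
for t in ('notch','blade_tip','logger','cover'):
    for f in find_in(t,'wrist')[:2]: print(t,round(f['p'],2),f['location'])
ey=np.array([-ex[1],ex[0]])
for k,P in dict(frontL=n+.107*ey,frontR=n-.107*ey,mid=n,coverfront=n+.0055*ex).items(): print(k,proj(m,[[*P,.07],[*P,.056]]).round(1).tolist())
s=sense(); R=np.array(s['ee_rot']);p=np.array(s['tcp_pos']);print(proj(m,[p+R@[.0904,0,-.015]]))
c=cv2.resize(a[0:200,200:440],None,fx=3,fy=3,interpolation=2); save('c9',c)
E
```

```text
[ 0.41368668 -0.15479477  0.04848786] [2.5 0.4 3.5] [-0.0003  0.0005  0.0008] [ 0.25625557 -0.14283385 -0.50040577]
notch 0.74 [25.7, 321.1]
notch 0.68 [245.4, 550.1]
blade_tip 0.68 [190.0, 319.5]
logger 0.64 [31.2, 322.1]
cover 0.77 [10.6, 322.0]
frontL [[70.4, 27.7], [90.9, 33.8]]
frontR [[569.8, 27.9], [549.3, 34.0]]
mid [[320.2, 22.3], [320.2, 29.5]]
coverfront [[320.2, 8.0], [320.2, 16.5]]
[[319.87621007  63.90548656]]
```

View pics/c9.png

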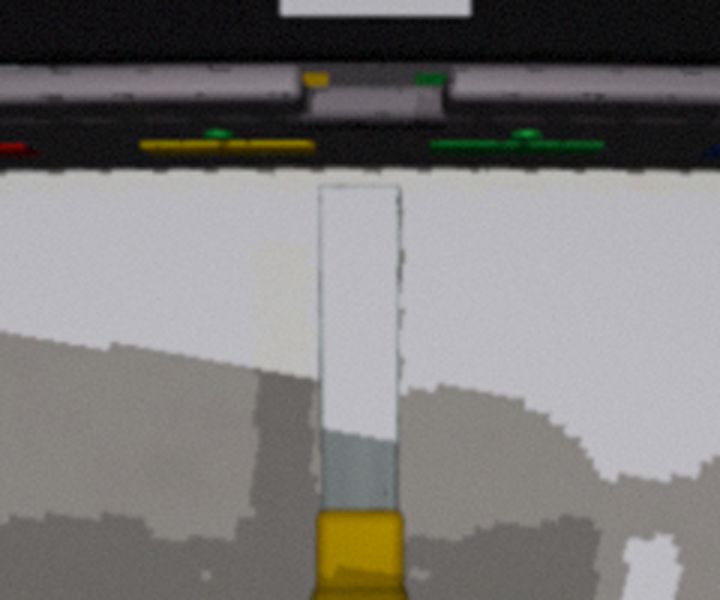

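The close view shows the notch between crop columns 303 and 448 (px col 325), with the blade at col 320 just in front. So I shift about 2 mm right and 3.5 mm down, then go in about 49 mm with a force check.

>>> {"fn": "arm_command", "kwargs": {
  "motion": [
    [0, 0, 2.1, 3.5, 0, 0, 0],
    [0, 0, 0, 0, 0, 0, 0],
    [0, 0, 0, 0, 0, 0, 0],
    [0, 7, 0, 0, 0, 0, 0],
    [0, 0, 0, 0, 0, 0, 0]
  ]
}}

```text
time_s: 21.35
tcp_pos: [0.4228, -0.1558, 0.0452]
ee_rot: [[0.983, 0.182, 0.001], [0.182, -0.983, -0.0], [0.001, 0.001, -1.0]]
wrist_force: [0.1, 0.8, -0.1]
gripper_width: 0.176
gripper_force: 30.0
```

>>> {"fn": "arm_command", "kwargs": {
  "motion": [
    [0, 4, 0, 0, 0, 0, 0],
    [0, 4, 0, 0, 0, 0, 0],
    [0, 4, 0, 0, 0, 0, 0],
    [0, 0, 0, 0, 0, 0, 0]
  ]
}}

```text
time_s: 21.75
tcp_pos: [0.434, -0.1535, 0.045]
ee_rot: [[0.983, 0.182, 0.001], [0.182, -0.983, -0.0], [0.001, 0.0, -1.0]]
wrist_force: [0.0, -0.1, -0.5]
gripper_width: 0.181
gripper_force: 30.0
```

>>> {"fn": "arm_command", "kwargs": {
  "motion": [
    [0, 6, 0, 0, 0, 0, 0],
    [0, 6, 0, 0, 0, 0, 0],
    [0, 6, 0, 0, 0, 0, 0],
    [0, 6, 0, 0, 0, 0, 0],
    [0, 5, 0, 0, 0, 0, 0],
    [0, 0, 0, 0, 0, 0, 0],
    [0, 0, 0, 0, 0, 0, 0]
  ]
}}

```text
time_s: 22.45
tcp_pos: [0.4615, -0.1483, 0.0448]
ee_rot: [[0.983, 0.181, -0.001], [0.181, -0.983, 0.0], [-0.001, -0.0, -1.0]]
wrist_force: [0.2, -0.3, -0.4]
gripper_width: 0.179
gripper_force: 30.0
```

>>> {"fn": "arm_command", "kwargs": {
  "motion": [
    [0, 0, 0, 2, 0, 0, 0],
    [0, 0.5, 0, 2.8, 0, 0.048, 0],
    [0, 0.5, 0, 2.8, 0, 0.048, 0],
    [0, 0.5, 0, 2.8, 0, 0.048, 0],
    [0, 0.5, 0, 2.8, 0, 0.048, 0],
    [0, 0, 0, 0, 0, 0, 0]
  ]
}}

```text
time_s: 23.05
tcp_pos: [0.4646, -0.148, 0.0326]
ee_rot: [[0.965, 0.181, 0.19], [0.178, -0.983, 0.035], [0.193, 0.0, -0.981]]
wrist_force: [-0.2, 1.0, 3.8]
gripper_width: 0.18
gripper_force: 30.0
```

>>> {"fn": "arm_command", "kwargs": {
  "motion": [
    [0, 0.5, 0, 2.8, 0, 0.048, 0],
    [0, 0.5, 0, 2.8, 0, 0.048, 0],
    [0, 0, 0, 0, 0, 0, 0]
  ]
}}

```text
time_s: 23.35
tcp_pos: [0.4655, -0.1476, 0.0265]
ee_rot: [[0.944, 0.18, 0.278], [0.172, -0.984, 0.052], [0.283, -0.001, -0.959]]
wrist_force: [-1.0, -0.3, 1.4]
gripper_width: 0.181
gripper_force: 30.0
```

>>> {"fn": "arm_command", "kwargs": {
  "motion": [
    [0, 0.5, 0, 2.8, 0, 0.048, 0],
    [0, 0.5, 0, 2.8, 0, 0.048, 0],
    [0, 0.5, 0, 2.8, 0, 0.048, 0],
    [0, 0, 0, 0, 0, 0, 0]
  ]
}}

```text
time_s: 23.75
tcp_pos: [0.4709, -0.1471, 0.0194]
ee_rot: [[0.894, 0.179, 0.411], [0.162, -0.984, 0.076], [0.419, -0.002, -0.908]]
wrist_force: [-0.6, 0.9, 2.7]
gripper_width: 0.179
gripper_force: 30.0
```

```bash
python3 - <<'E'
from h import *
s=sense(); R=np.array(s['ee_rot']);p=np.array(s['tcp_pos']); print(p,s['wrist_force'],'tip',p+R@[.0904,0,-.015])
for n in ('scene','side'):
    m=camera_model(n); a=capture(n); save(n+'9',a)
    print(n,proj(m,[[.575,-.125,.07]]))
E
```

```text
[ 0.47086279 -0.14706502  0.01943358] [-0.6368649   0.90073674  2.65228216] tip [ 0.5454733  -0.13355331  0.07089101]
scene [[317.09192638 178.01975676]]
side [[313.4473406  193.50221325]]
```

Levering went through (force peak, then drop). Now I swing the cover up with the tip along the hinge arc.

>>> {"fn": "arm_command", "kwargs": {
  "motion": [
    [0, 4.9, 0, -6.7, 0, 0, 0],
    [0, 4.9, 0, -6.7, 0, 0, 0],
    [0, 6, 0, -5.5, 0, 0, 0],
    [0, 6, 0, -5.5, 0, 0, 0],
    [0, 0, 0, 0, 0, 0, 0]
  ]
}}

```text
time_s: 24.35
tcp_pos: [0.4795, -0.1446, 0.0505]
ee_rot: [[0.894, 0.183, 0.409], [0.166, -0.983, 0.076], [0.416, -0.0, -0.909]]
wrist_force: [-1.1, -0.6, -1.6]
gripper_width: 0.178
gripper_force: 30.0
```

```bash
python3 - <<'E'
from h import *
s=sense(); R=np.array(s['ee_rot']);p=np.array(s['tcp_pos']); print(p,s['wrist_force'],'tip',p+R@[.0904,0,-.015])
m=camera_model('wrist'); print(proj(m,[p+R@[.0904,0,-.015]]))
a=capture('wrist'); b=capture('scene')
c=np.zeros((600,800,3),np.uint8); c[:300,:800]=cv2.resize(a[:240],(800,300)); c[300:,:400]=cv2.resize(b[130:230,250:383],(400,300)); d=capture('side');c[300:,400:]=cv2.resize(d[150:250,250:383],(400,300))
save('c10',c)
E
```

```text
[ 0.47946042 -0.1446112   0.05047231] [-1.13864854 -0.64170511 -1.57342856] tip [ 0.55411725 -0.13070691  0.10175766]
[[319.1620305   64.10078193]]
```

View pics/c10.png

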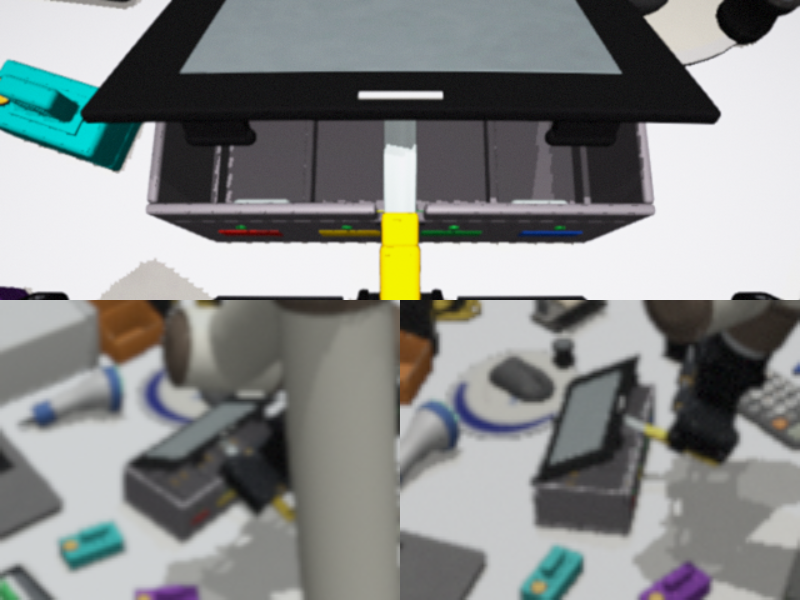

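The picture shows the cover lifted about 30°, the blade beneath it and the bays visible. I continue the arc.

>>> {"fn": "arm_command", "kwargs": {
  "motion": [
    [0, 10.8, 0, -5.8, 0, 0, 0],
    [0, 10.9, 0, -5.7, 0, 0, 0],
    [0, 12, 0, -2.3, 0, 0, 0],
    [0, 12.1, 0, -2.3, 0, 0, 0],
    [0, 12.2, 0, 1.4, 0, 0, 0],
    [0, 12.2, 0, 1.4, 0, 0, 0],
    [0, 0, 0, 0, 0, 0, 0]
  ]
}}

```text
time_s: 25.2
tcp_pos: [0.5396, -0.1343, 0.0926]
ee_rot: [[0.892, 0.182, 0.414], [0.166, -0.983, 0.076], [0.421, 0.001, -0.907]]
wrist_force: [-0.6, -0.2, -0.8]
gripper_width: 0.184
gripper_force: 30.0
```

>>> {"fn": "arm_command", "kwargs": {
  "motion": [
    [0, 7.6, 0, 2.8, 0, 0, 0],
    [0, 7.6, 0, 2.8, 0, 0, 0],
    [0, 0, 0, 0, 0, 0, 0]
  ]
}}

```text
time_s: 25.5
tcp_pos: [0.5546, -0.1314, 0.0934]
ee_rot: [[0.893, 0.182, 0.413], [0.165, -0.983, 0.076], [0.42, 0.001, -0.908]]
wrist_force: [0.2, 0.5, -0.9]
gripper_width: 0.179
gripper_force: 30.0
```

```bash
cat > tip.py <<'E'
from h import *
s=sense(); R=np.array(s['ee_rot']);p=np.array(s['tcp_pos']); t=p+R@[.0904,0,-.015]
n=np.array([.5139,-.1388]); print(s['time_s'],p.round(4),np.round(s['wrist_force'],1),'tip depth,z',(t[:2]-n)@[.9835,.1809],t[2],s['gripper_width'])
E
python3 tip.py; python3 to.py 0 0 0 10.42
```

```text
25.5 [ 0.5546 -0.1314  0.0934] [ 0.2  0.5 -0.9] tip depth,z 0.1170940631659314 0.14498348770073777 0.17928579610845138
25.5 [ 0.5546 -0.1314  0.0934] shift [-512.5 -230.1 -134.1] turn [ 4.000e-04 -4.331e-01  1.100e-03] F [ 0.2  0.5 -0.9] 0.17928579610845138
```

>>> {"fn": "arm_command", "kwargs": {
  "motion": [
    [0, 5.4, 0, 2.5, 0, 0, 0],
    [0, 3.6, 0, 1.7, 0, 0, 0],
    [0, 0, 0, 0, 0, 0, 0]
  ]
}}

```text
time_s: 25.8
tcp_pos: [0.5611, -0.1297, 0.0918]
ee_rot: [[0.895, 0.181, 0.408], [0.164, -0.984, 0.076], [0.415, -0.001, -0.91]]
wrist_force: [-5.5, -1.5, 0.0]
gripper_width: 0.18
gripper_force: 30.0
```

>>> {"fn": "arm_command", "kwargs": {
  "motion": [
    [0, 1.8, 0, 0.8, 0, 0, 0],
    [0, 1.8, 0, 0.8, 0, 0, 0],
    [0, 0, 0, 0, 0, 0, 0]
  ]
}}

```text
time_s: 26.1
tcp_pos: [0.562, -0.1291, 0.0902]
ee_rot: [[0.898, 0.18, 0.402], [0.163, -0.984, 0.077], [0.409, -0.003, -0.912]]
wrist_force: [-8.5, -2.7, -1.8]
gripper_width: 0.18
gripper_force: 30.0
```

```bash
python3 tip.py
```

```text
26.1 [ 0.562  -0.1291  0.0902] [-8.5 -2.7 -1.8] tip depth,z 0.12542444254262394 0.14088803936491537 0.18025427590051227
```

>>> {"fn": "arm_command", "kwargs": {
  "motion": [
    [0, -22, 0, -32, 0, 0, 0],
    [0, -22, 0, -32, 0, 0, 0],
    [0, -22, 0, -32, 0, 0, 0],
    [0, 0, 0, 0, 0, -0.1085, 0],
    [0, 0, 0, 0, 0, -0.1085, 0],
    [0, 0, 0, 0, 0, -0.1085, 0],
    [0, 0, 0, 0, 0, -0.1085, 0],
    [0, 0, 0, 0, 0, 0, 0]
  ]
}}

```text
time_s: 26.9
tcp_pos: [0.4723, -0.1468, 0.1532]
ee_rot: [[0.983, 0.183, 0.001], [0.183, -0.983, -0.001], [0.001, 0.002, -1.0]]
wrist_force: [-0.8, 0.9, -0.9]
gripper_width: 0.18
gripper_force: 30.0
```

```bash
python3 to.py .4064 .3258 .15 10.42; python3 - <<'E'
from h import *
m=camera_model('wrist'); save('w11',capture('wrist')); print(m)
s=sense(); R=np.array(s['ee_rot']);p=np.array(s['tcp_pos']);print(proj(m,[p+R@[.0904,0,-.015]]))
im=cv2.imread('pics/w11.png')
n=np.array([.5139,-.1388]); ex=np.array([.9835,.1809]);ey=np.array([-.1809,.9835])
print(proj(m,[[*n,.07],[*(n+.107*ey),.07],[*(n-.107*ey),.07],[*(n+.0555*ex+.025*ey),.008]]))
E
```

```text
26.9 [ 0.4723 -0.1468  0.1532] shift [  21.8 -476.7    2.4] turn [ 0.0016 -0.0007  0.0023] F [-0.8  0.9 -0.9] 0.17953202279735683
{'fx': 341.30627081950627, 'fy': 341.30627081950627, 'cx': 319.69623793178056, 'cy': 198.8666078327626, 'k1': -0.05235250620521643, 'R': array([[ 0.18273826, -0.98315915,  0.00219344],
       [-0.94847753, -0.1757038 ,  0.2636637 ],
       [-0.25883798, -0.05026187, -0.96461217]]), 't': array([-0.23115873,  0.40492428,  0.45104344])}
[[318.5236412   67.72459007]]
[[318.85752374 146.36776251]
 [178.35551868 146.62164602]
 [459.10936733 147.06393548]
 [290.95614318  76.17346937]]
```

```bash
python3 - <<'E'
from h import *
m={'fx':341.30627,'fy':341.30627,'cx':319.69624,'cy':198.86661,'k1':-0.0523525,'R':np.array([[0.18273826,-0.98315915,0.00219344],[-0.94847753,-0.1757038,0.2636637],[-0.25883798,-0.05026187,-0.96461217]]),'t':np.array([-0.23115873,0.40492428,0.45104344])}
im=cv2.imread('pics/w11.png').astype(np.float32); g=im.max(2)
n=np.array([.5139,-.1388]); a=np.radians(10.42); ex=np.array([np.cos(a),np.sin(a)]);ey=np.array([-ex[1],ex[0]])
def S(P): q=proj(m,P).astype(np.float32); return cv2.remap(g,q[:,0].reshape(1,-1),q[:,1].reshape(1,-1),1).mean()
r=range(-14,16)
for lat in (85,50,-50,-85):
    print('front',lat,[(d,int(S([[*(n+d/1000*ex+(lat+w)/1000*ey),.07] for w in (-6,-3,0,3,6)]))) for d in r])
for sg in (1,-1):
  for dep in (25,80): print('side',sg,dep,[(d,int(S([[*(n+(dep+w)/1000*ex+sg*d/1000*ey),.07] for w in (-6,-3,0,3,6)]))) for d in range(96,118)])
E
```

```text
front 85 [(-14, 124), (-13, 127), (-12, 134), (-11, 140), (-10, 145), (-9, 148), (-8, 152), (-7, 156), (-6, 156), (-5, 156), (-4, 155), (-3, 155), (-2, 156), (-1, 154), (0, 124), (1, 77), (2, 75), (3, 81), (4, 74), (5, 49), (6, 34), (7, 33), (8, 32), (9, 46), (10, 58), (11, 61), (12, 60), (13, 60), (14, 60), (15, 61)]
front 50 [(-14, 124), (-13, 131), (-12, 146), (-11, 156), (-10, 157), (-9, 156), (-8, 157), (-7, 157), (-6, 157), (-5, 155), (-4, 157), (-3, 156), (-2, 157), (-1, 155), (0, 128), (1, 79), (2, 76), (3, 84), (4, 78), (5, 69), (6, 83), (7, 96), (8, 93), (9, 89), (10, 105), (11, 122), (12, 125), (13, 123), (14, 124), (15, 125)]
front -50 [(-14, 185), (-13, 185), (-12, 184), (-11, 185), (-10, 184), (-9, 183), (-8, 181), (-7, 183), (-6, 185), (-5, 182), (-4, 169), (-3, 158), (-2, 156), (-1, 152), (0, 121), (1, 96), (2, 105), (3, 119), (4, 114), (5, 92), (6, 126), (7, 138), (8, 140), (9, 115), (10, 108), (11, 117), (12, 124), (13, 147), (14, 184), (15, 198)]
front -85 [(-14, 191), (-13, 188), (-12, 187), (-11, 188), (-10, 187), (-9, 190), (-8, 192), (-7, 191), (-6, 192), (-5, 
[... 557 characters left out ...]
), (104, 136), (105, 136), (106, 126), (107, 164), (108, 203), (109, 207), (110, 207), (111, 207), (112, 206), (113, 207), (114, 206), (115, 207), (116, 205), (117, 206)]
side -1 25 [(96, 27), (97, 27), (98, 29), (99, 27), (100, 28), (101, 36), (102, 74), (103, 124), (104, 150), (105, 142), (106, 144), (107, 193), (108, 214), (109, 214), (110, 214), (111, 214), (112, 214), (113, 214), (114, 213), (115, 214), (116, 213), (117, 214)]
side -1 80 [(96, 27), (97, 27), (98, 27), (99, 25), (100, 26), (101, 31), (102, 69), (103, 122), (104, 143), (105, 133), (106, 138), (107, 187), (108, 207), (109, 207), (110, 207), (111, 206), (112, 205), (113, 207), (114, 207), (115, 206), (116, 207), (117, 207)]
```

The logger fit is now within 0.5 mm on all edges. I return the tool to its place in the tray.

>>> {"fn": "arm_command", "kwargs": {
  "motion": [
    [0, 2.2, -47.6, 0, 0, 0, 0],
    [0, 2.2, -47.6, 0, 0, 0, 0],
    [0, 2.2, -47.6, 0, 0, 0, 0],
    [0, 2.2, -47.6, 0, 0, 0, 0],
    [0, 2.2, -47.6, 0, 0, 0, 0],
    [0, 2.2, -47.6, 0, 0, 0, 0],
    [0, 2.2, -47.6, 0, 0, 0, 0],
    [0, 2.2, -47.6, 0, 0, 0, 0]
  ]
}}

```text
time_s: 27.75
tcp_pos: [0.4157, 0.2321, 0.1533]
ee_rot: [[0.983, 0.181, -0.0], [0.181, -0.983, 0.003], [0.0, -0.002, -1.0]]
wrist_force: [1.7, 0.5, -0.3]
gripper_width: 0.182
gripper_force: 30.0
```

>>> {"fn": "arm_command", "kwargs": {
  "motion": [
    [0, 2.2, -47.6, 0, 0, 0, 0],
    [0, 2.2, -47.6, 0, 0, 0, 0],
    [0, 0, 0, 0, 0, 0, -0.1365],
    [0, 0, 0, 0, 0, 0, -0.1365],
    [0, 0, 0, 0, 0, 0, -0.1365],
    [0, 0, 0, 0, 0, 0, -0.1365],
    [0, 0, 0, 0, 0, 0, -0.1365],
    [0, 0, 0, 0, 0, 0, -0.1365]
  ]
}}

```text
time_s: 28.55
tcp_pos: [0.4034, 0.3246, 0.153]
ee_rot: [[0.535, 0.845, -0.001], [0.845, -0.535, 0.002], [0.001, -0.002, -1.0]]
wrist_force: [-0.0, -0.2, -1.2]
gripper_width: 0.178
gripper_force: 30.0
```

>>> {"fn": "arm_command", "kwargs": {
  "motion": [
    [0, 0, 0, 0, 0, 0, -0.1365],
    [0, 0, 0, 0, 0, 0, -0.1365],
    [0, 0, 0, 0, 0, 0, -0.1365],
    [0, 0, 0, 0, 0, 0, -0.1365],
    [0, 0, 0, 0, 0, 0, -0.1365],
    [0, 0, 0, 0, 0, 0, -0.1365],
    [0, 0, 0, 0, 0, 0, 0],
    [0, 0, 0, 0, 0, 0, 0]
  ]
}}

```text
time_s: 29.35
tcp_pos: [0.4035, 0.3246, 0.153]
ee_rot: [[-0.244, 0.97, -0.001], [0.97, 0.244, 0.001], [0.001, -0.001, -1.0]]
wrist_force: [0.4, 0.4, -1.1]
gripper_width: 0.18
gripper_force: 30.0
```

```bash
python3 to.py .4064 .3258 -.007 104.3; python3 - <<'E'
from h import *
m=camera_model('wrist'); a=capture('wrist'); save('w12',a)
for t in ('pack_red','pack_green','blade_tip'):
    for f in find_in(t,'wrist')[:2]: print(t,round(f['p'],2),f['location'],onz(m,f['location'],.03))
s=sense(); R=np.array(s['ee_rot']);p=np.array(s['tcp_pos']);print(proj(m,[p+R@[.0904,0,-.015],p+R@[.0904,0,-.010]]))
g=a.max(2); print('col320 rows',[(r,int(g[r,312:328].mean())) for r in range(50,76,2)])
E
```

```text
29.35 [0.4035 0.3246 0.153 ] shift [  0.2   3.2 160. ] turn [-0.0011 -0.0014 -0.0032] F [ 0.4  0.4 -1.1] 0.18009977189874804
pack_red 0.57 [190.1, 431.9] [0.50225653 0.34780531 0.03      ]
blade_tip 0.58 [187.1, 317.4] [0.40096846 0.32517988 0.03      ]
[[320.10943069  62.78129572]
 [320.0854757   64.10217752]]
col320 rows [(50, 103), (52, 102), (54, 103), (56, 105), (58, 106), (60, 116), (62, 236), (64, 244), (66, 244), (68, 244), (70, 244), (72, 244), (74, 244)]
```

>>> {"fn": "arm_command", "kwargs": {
  "motion": [
    [0, 0.2, 3.2, 35, 0, 0, 0],
    [0, 0, 0, 40, 0, 0, 0],
    [0, 0, 0, 40, 0, 0, 0],
    [0, 0, 0, 30, 0, 0, 0],
    [0, 0, 0, 10, 0, 0, 0],
    [0, 0, 0, 2, 0, 0, 0],
    [0, 0, 0, 1.5, 0, 0, 0],
    [0, 0, 0, 0, 0, 0, 0]
  ]
}}

```text
time_s: 30.35
tcp_pos: [0.4072, 0.3269, -0.0043]
ee_rot: [[-0.247, 0.969, -0.0], [0.969, 0.247, 0.002], [0.002, 0.0, -1.0]]
wrist_force: [0.1, 0.4, -0.1]
gripper_width: 0.18
gripper_force: 30.0
```

>>> {"fn": "arm_command", "kwargs": {
  "motion": [
    [28, 0, 0, 0, 0, 0, 0],
    [28, 0, 0, 0, 0, 0, 0],
    [28, 0, 0, 0, 0, 0, 0],
    [28, 0, 0, 0, 0, 0, 0],
    [28, 0, 0, -10, 0, 0, 0],
    [28, 0, 0, -40, 0, 0, 0],
    [28, 0, 0, -50, 0, 0, 0],
    [28, 0, 0, -50, 0, 0, 0]
  ]
}}

```text
time_s: 31.15
tcp_pos: [0.4064, 0.3254, 0.1465]
ee_rot: [[-0.247, 0.969, -0.002], [0.969, 0.247, -0.001], [-0.001, -0.002, -1.0]]
wrist_force: [1.6, 1.2, -0.3]
gripper_width: 0.322
gripper_force: 0.0
```

>>> {"fn": "arm_command", "kwargs": {
  "motion": [
    [28, 0, 0, -15, 0, 0, 0.146],
    [28, 0, 0, -15, 0, 0, 0.146],
    [28, 0, 0, -15, 0, 0, 0.146],
    [28, 0, 0, -15, 0, 0, 0.146],
    [28, 0, 0, -15, 0, 0, 0.146],
    [28, 0, 0, -15, 0, 0, 0.146],
    [28, 0, 0, -15, 0, 0, 0.146],
    [28, 0, 0, -15, 0, 0, 0.146]
  ]
}}

```text
time_s: 31.95
tcp_pos: [0.4067, 0.3256, 0.2657]
ee_rot: [[0.798, 0.602, -0.002], [0.602, -0.798, 0.0], [-0.001, -0.001, -1.0]]
wrist_force: [0.1, 0.5, -0.7]
gripper_width: 0.322
gripper_force: 0.0
```

>>> {"fn": "arm_command", "kwargs": {
  "motion": [
    [28, 0, 0, 0, 0, 0, 0.146],
    [28, 0, 0, 0, 0, 0, 0.146],
    [28, 0, 0, 0, 0, 0, 0.146],
    [28, 0, 0, 0, 0, 0, 0.146],
    [28, 0, 0, 0, 0, 0, 0.146],
    [28, 0, 0, 0, 0, 0, 0.146],
    [28, 0, 0, 0, 0, 0, 0.146],
    [28, 0, 0, 0, 0, 0, 0.146]
  ]
}}

```text
time_s: 32.75
tcp_pos: [0.4067, 0.3256, 0.265]
ee_rot: [[0.867, -0.498, -0.002], [-0.498, -0.867, 0.0], [-0.001, 0.001, -1.0]]
wrist_force: [-0.9, -0.0, 0.7]
gripper_width: 0.322
gripper_force: 0.0
```

>>> {"fn": "arm_command", "kwargs": {
  "motion": [
    [28, 0, 0, 0, 0, 0, 0.146],
    [28, 0, 0, 0, 0, 0, 0.146],
    [28, 0, 0, 0, 0, 0, 0.146],
    [28, 0, 0, 0, 0, 0, 0.146],
    [28, 0, 0, 0, 0, 0, 0.146],
    [28, 0, 0, 0, 0, 0, 0.146],
    [28, 0, 0, 0, 0, 0, 0.146],
    [28, 0, 0, 0, 0, 0, 0.146]
  ]
}}

```text
time_s: 33.55
tcp_pos: [0.4067, 0.3257, 0.265]
ee_rot: [[-0.119, -0.993, -0.002], [-0.993, 0.119, 0.0], [0.0, 0.002, -1.0]]
wrist_force: [-0.1, -0.8, -0.1]
gripper_width: 0.32
gripper_force: 0.0
```

>>> {"fn": "arm_command", "kwargs": {
  "motion": [
    [28, 0, 0, 0, 0, 0, 0.146],
    [28, 0, 0, 0, 0, 0, 0.146],
    [28, 0, 0, 0, 0, 0, 0.146],
    [28, 0, 0, 0, 0, 0, 0.146],
    [28, 0, 0, 0, 0, 0, 0.146],
    [28, 0, 0, 0, 0, 0, 0.146],
    [28, 0, 0, 0, 0, 0, 0.146],
    [28, 0, 0, 0, 0, 0, 0.146]
  ]
}}

```text
time_s: 34.35
tcp_pos: [0.4067, 0.3256, 0.265]
ee_rot: [[-0.96, -0.28, -0.002], [-0.28, 0.96, 0.0], [0.002, 0.001, -1.0]]
wrist_force: [-0.2, -0.2, -0.0]
gripper_width: 0.323
gripper_force: 0.0
```

>>> {"fn": "arm_command", "kwargs": {
  "motion": [
    [28, 0, 0, 0, 0, 0, 0.146],
    [28, 0, 0, 0, 0, 0, 0.146],
    [28, 0, 0, 0, 0, 0, 0],
    [28, 0, 0, 0, 0, 0, 0]
  ]
}}

```text
time_s: 34.75
tcp_pos: [0.4068, 0.3258, 0.2648]
ee_rot: [[-1.0, -0.001, -0.002], [-0.001, 1.0, -0.0], [0.002, -0.0, -1.0]]
wrist_force: [-0.8, -0.1, -0.5]
gripper_width: 0.321
gripper_force: 0.0
```

```bash
python3 to.py .59 .28 .27 180;python3 to.py .59 .28 .27 -180
```

```text
34.75 [0.4068 0.3258 0.2648] shift [-183.1  -46.    -5.6] turn [-0.     -0.0017  0.0011] F [-0.8 -0.1 -0.5] 0.32129131060952265
34.75 [0.4068 0.3258 0.2648] shift [-183.1  -46.    -5.6] turn [-0.     -0.0017  0.0011] F [-0.8 -0.1 -0.5] 0.32129131060952265
```

>>> {"fn": "arm_command", "kwargs": {
  "motion": [
    [28, -46, -11, 0, 0, 0, 0],
    [28, -46, -11, 0, 0, 0, 0],
    [28, -46, -12, 0, 0, 0, 0],
    [28, -45, -12, 0, 0, 0, 0],
    [28, 0, 0, 0, 0, 0, 0]
  ]
}}

```text
time_s: 35.25
tcp_pos: [0.5938, 0.2775, 0.2615]
ee_rot: [[-1.0, 0.004, -0.003], [0.004, 1.0, -0.002], [0.003, -0.002, -1.0]]
wrist_force: [-0.5, -0.4, -0.3]
gripper_width: 0.322
gripper_force: 0.0
```

```bash
cat > packs.py <<'E'
from logfit import *
import sys
def packs(name,z0=.002,cols=('red','green')):
    s=sense(); m=camera_model('wrist'); a=capture('wrist'); save(name,a); hsv=cv2.cvtColor(a,cv2.COLOR_RGB2HSV)
    g=a.max(2); print(s['time_s'],np.round(s['tcp_pos'],4))
    for c in cols:
        M=cv2.inRange(hsv,(52,120,50),(72,255,255)) if c=='green' else cv2.inRange(hsv,(0,150,80),(8,255,255))|cv2.inRange(hsv,(173,150,80),(180,255,255))
        M[230:]=0; n,l,st,ce=cv2.connectedComponentsWithStats(M); 
        i=1+np.argmax(st[1:,4]); x,y=ce[i]; print(c,'blob',st[i][4],round(y,1),round(x,1))
        W=(((g>110)|(M>0))*255).astype(np.uint8); R=np.zeros_like(W); k=75
        sl=np.s_[max(0,int(y)-k):min(235,int(y)+k),max(0,int(x)-k):int(x)+k]; R[sl]=W[sl]; R=cv2.morphologyEx(R,cv2.MORPH_OPEN,np.ones((3,3)))
        n,l=cv2.connectedComponents(R); r=rect(m,((l==l[int(y),int(x)])*255).astype(np.uint8),z0+.028); print('  body',r)
        P=cv2.inRange(hsv,(20,120,90),(32,255,255)); Q=np.zeros_like(P); Q[sl]=P[sl]; n,l,st,ce=cv2.connectedComponentsWithStats(Q)
        j=1+np.argmax(st[1:,4]); pad=onz(m,ce[j][::-1],z0+.0288); gr=onz(m,(y,x),z0+.037); print('  pad',pad.round(4),'grip~',gr.round(4),'yaw',np.degrees(np.arctan2(*(gr-pad)[1::-1])))
if __name__=='__main__': packs(sys.argv[1])
E
python3 packs.py p1
```

```text
35.25 [0.5938 0.2775 0.2615]
red blob 713 96.3 381.1
  body (((507.0243225097656, 347.3832702636719), (39.40021896362305, 77.91960144042969), 87.49716186523438), (363, 57, 38, 72))
  pad [0.4782 0.3489 0.0308] grip~ [0.5108 0.346  0.039 ] yaw -5.089494115243013
green blob 727 103.5 258.5
  body (((514.8301391601562, 206.3818817138672), (81.18304443359375, 40.9336051940918), 0.6521211862564087), (239, 64, 39, 73))
  pad [0.4855 0.2058 0.0308] grip~ [0.518  0.2078 0.039 ] yaw 3.418278625328478
```

```bash
python3 to.py .511 .3472 .02 177.4
```

```text
35.3 [0.5917 0.2782 0.262 ] shift [ 79.9  69.2 242.2] turn [-0.0021 -0.0041  0.042 ] F [-1.3 -0.  -0.4] 0.3178731571663109
```

>>> {"fn": "arm_command", "kwargs": {
  "motion": [
    [28, 20, 18, 20, -0.002, -0.004, 0],
    [28, 20, 17, 30, 0, 0, 0],
    [28, 20, 17, 35, 0, 0, 0],
    [28, 20, 17, 35, 0, 0, 0],
    [28, 0, 0, 35, 0, 0, 0.042],
    [28, 0, 0, 35, 0, 0, 0],
    [28, 0, 0, 10, 0, 0, 0],
    [28, 0, 0, 0, 0, 0, 0]
  ]
}}

```text
time_s: 36.1
tcp_pos: [0.5093, 0.3486, 0.0631]
ee_rot: [[-0.999, 0.042, 0.0], [0.042, 0.999, -0.001], [-0.0, -0.001, -1.0]]
wrist_force: [-0.1, 0.3, 0.1]
gripper_width: 0.319
gripper_force: 0.0
```

```bash
python3 to.py .511 .3472 .02 177.4
```

```text
36.1 [0.5093 0.3486 0.0631] shift [-1.8 -1.3 43.1] turn [-0.0007  0.0002  0.0032] F [-0.1  0.3  0.1] 0.3188725552602342
```

>>> {"fn": "arm_command", "kwargs": {
  "motion": [
    [28, -1.8, -1.3, 25, 0, 0, 0],
    [28, 0, 0, 14, 0, 0, 0],
    [28, 0, 0, 4, 0, 0, 0],
    [28, 0, 0, 0, 0, 0, 0],
    [28, 0, 0, 0, 0, 0, 0]
  ]
}}

```text
time_s: 36.6
tcp_pos: [0.5128, 0.3483, 0.0222]
ee_rot: [[-0.999, 0.044, 0.004], [0.044, 0.999, 0.003], [-0.004, 0.003, -1.0]]
wrist_force: [-0.6, 0.1, 0.9]
gripper_width: 0.324
gripper_force: 0.0
```

>>> {"fn": "arm_command", "kwargs": {
  "motion": [
    [0, 0, 0, 0, 0, 0, 0],
    [0, 0, 0, 0, 0, 0, 0],
    [0, 0, 0, 0, 0, 0, 0],
    [0, 0, 0, 0, 0, 0, 0],
    [0, 0, 0, 0, 0, 0, 0],
    [0, 0, 0, 0, 0, 0, 0]
  ]
}}

```text
time_s: 37.2
tcp_pos: [0.5123, 0.3479, 0.0214]
ee_rot: [[-0.999, 0.044, 0.002], [0.044, 0.999, 0.002], [-0.002, 0.002, -1.0]]
wrist_force: [-1.1, -0.6, 3.8]
gripper_width: 0.135
gripper_force: 30.0
```

>>> {"fn": "arm_command", "kwargs": {
  "motion": [
    [0, 0, 0, -15, 0, 0, 0],
    [0, 0, 0, -40, 0, 0, 0],
    [0, 0, 0, -50, 0, 0, 0],
    [0, 0, 0, -20, 0, 0, -0.114],
    [0, 0, 0, 0, 0, 0, -0.114],
    [0, 0, 0, 0, 0, 0, 0],
    [0, 0, 0, 0, 0, 0, 0]
  ]
}}

```text
time_s: 37.9
tcp_pos: [0.5111, 0.3469, 0.1446]
ee_rot: [[-0.984, -0.18, -0.0], [-0.18, 0.984, 0.0], [0.0, 0.0, -1.0]]
wrist_force: [0.3, -0.4, -2.1]
gripper_width: 0.133
gripper_force: 30.0
```

```bash
python3 to.py .5628 -.0534 .14 -169.58
```

```text
37.9 [0.5111 0.3469 0.1446] shift [  21.3 -403.1    4.6] turn [ 0.     -0.0001 -0.0006] F [ 0.3 -0.4 -2.1] 0.13250680583639546
```

>>> {"fn": "arm_command", "kwargs": {
  "motion": [
    [0, 2.5, -49, 0, 0, 0, 0],
    [0, 2.5, -49, 0, 0, 0, 0],
    [0, 2.5, -49, 0, 0, 0, 0],
    [0, 2.5, -49, 0, 0, 0, 0],
    [0, 2.5, -49, 0, 0, 0, 0],
    [0, 2.5, -49, 0, 0, 0, 0],
    [0, 2.5, -49, 0, 0, 0, 0],
    [0, 2.5, -49, 0, 0, 0, 0]
  ]
}}

```text
time_s: 38.7
tcp_pos: [0.5632, -0.0435, 0.1442]
ee_rot: [[-0.983, -0.181, -0.0], [-0.181, 0.983, 0.001], [-0.0, 0.001, -1.0]]
wrist_force: [0.3, 0.1, -2.0]
gripper_width: 0.135
gripper_force: 30.0
```

>>> {"fn": "arm_command", "kwargs": {
  "motion": [
    [0, 1.3, -11.1, 2, 0, 0, 0],
    [0, 0, 0, 0, 0, 0, 0],
    [0, 0, 0, 0, 0, 0, 0],
    [0, 0, 0, 0, 0, 0, 0]
  ]
}}

```text
time_s: 39.1
tcp_pos: [0.5645, -0.0515, 0.143]
ee_rot: [[-0.983, -0.184, 0.001], [-0.184, 0.983, 0.002], [-0.002, 0.001, -1.0]]
wrist_force: [0.1, 0.3, -2.4]
gripper_width: 0.131
gripper_force: 30.0
```

```bash
python3 to.py .5628 -.0534 .0275 -169.58
```

```text
39.1 [ 0.5645 -0.0515  0.143 ] shift [  2.2  -1.7 115.5] turn [0.0015 0.0015 0.0031] F [ 0.1  0.3 -2.4] 0.130745279181931
```

>>> {"fn": "arm_command", "kwargs": {
  "motion": [
    [0, 1.5, -1.2, 30, 0, 0, 0.002],
    [0, 0, 0, 30, 0, 0, 0],
    [0, 0, 0, 20, 0, 0, 0],
    [0, 0, 0, 10, 0, 0, 0],
    [0, 0, 0, 0, 0, 0, 0],
    [0, 0, 0, 0, 0, 0, 0]
  ]
}}

```text
time_s: 39.7
tcp_pos: [0.5645, -0.0533, 0.0543]
ee_rot: [[-0.983, -0.182, 0.004], [-0.182, 0.983, 0.002], [-0.004, 0.001, -1.0]]
wrist_force: [0.1, 0.6, -1.4]
gripper_width: 0.133
gripper_force: 30.0
```

```bash
python3 to.py .5628 -.0534 .0275 -169.58
```

```text
39.7 [ 0.5645 -0.0533  0.0543] shift [ 1.8  0.2 26.8] turn [0.0008 0.0039 0.0015] F [ 0.1  0.6 -1.4] 0.1328585430900064
```

>>> {"fn": "arm_command", "kwargs": {
  "motion": [
    [0, 1.2, 0.1, 8, 0, 0, 0],
    [0, 0, 0, 8, 0, 0, 0],
    [0, 0, 0, 4, 0, 0, 0],
    [0, 0, 0, 3, 0, 0, 0],
    [0, 0, 0, 0, 0, 0, 0]
  ]
}}

```text
time_s: 40.2
tcp_pos: [0.5621, -0.0542, 0.0299]
ee_rot: [[-0.984, -0.181, 0.001], [-0.181, 0.984, 0.001], [-0.001, 0.001, -1.0]]
wrist_force: [-0.9, 0.3, -1.6]
gripper_width: 0.138
gripper_force: 30.0
```

>>> {"fn": "arm_command", "kwargs": {
  "motion": [
    [0, 0, 0, 1.5, 0, 0, 0],
    [0, 0, 0, 1, 0, 0, 0],
    [0, 0, 0, 0, 0, 0, 0]
  ]
}}

```text
time_s: 40.5
tcp_pos: [0.5625, -0.0541, 0.0279]
ee_rot: [[-0.983, -0.181, 0.002], [-0.181, 0.983, 0.002], [-0.002, 0.001, -1.0]]
wrist_force: [-0.7, -0.3, -1.8]
gripper_width: 0.136
gripper_force: 30.0
```

>>> {"fn": "arm_command", "kwargs": {
  "motion": [
    [0, 0, 0, 0.5, 0, 0, 0],
    [18, 0, 0, 0, 0, 0, 0],
    [18, 0, 0, 0, 0, 0, 0],
    [18, 0, 0, 0, 0, 0, 0],
    [18, 0, 0, -10, 0, 0, 0],
    [18, 0, 0, -40, 0, 0, 0],
    [18, 0, 0, -50, 0, 0, 0],
    [28, 0, 0, -50, 0, 0, 0]
  ]
}}

```text
time_s: 41.3
tcp_pos: [0.5618, -0.0544, 0.1798]
ee_rot: [[-0.983, -0.181, 0.002], [-0.181, 0.983, 0.001], [-0.002, 0.001, -1.0]]
wrist_force: [1.4, 0.4, 0.6]
gripper_width: 0.241
gripper_force: 0.0
```

>>> {"fn": "arm_command", "kwargs": {
  "motion": [
    [28, 0, 48, -14, 0, 0, 0],
    [28, 0, 48, -14, 0, 0, 0],
    [28, 0, 48, -14, 0, 0, 0],
    [28, 0, 48, -14, 0, 0, 0],
    [28, 0, 48, -14, 0, 0, 0],
    [28, 0, 48, 0, 0, 0, 0],
    [28, 0, 30, 0, 0, 0, 0],
    [28, 0, 0, 0, 0, 0, 0]
  ]
}}

```text
time_s: 42.1
tcp_pos: [0.5037, 0.2616, 0.2485]
ee_rot: [[-0.983, -0.186, 0.003], [-0.186, 0.983, 0.003], [-0.003, 0.002, -1.0]]
wrist_force: [0.2, -0.8, -0.1]
gripper_width: 0.323
gripper_force: 0.0
```

```bash
python3 to.py .594 .2075 .262 -180; python3 - <<'E'
from packs import packs
packs('p2',cols=('green',))
E
```

```text
42.1 [0.5037 0.2616 0.2485] shift [-78.7 -69.9 -13.4] turn [0.0025 0.0032 0.1867] F [ 0.2 -0.8 -0.1] 0.3227014295762059
42.1 [0.5037 0.2616 0.2485]
green blob 641 172.1 270.7
  body (((513.9247436523438, 205.5022430419922), (81.01866149902344, 41.527950286865234), 0.02595536783337593), (252, 132, 42, 72))
  pad [0.4854 0.2059 0.0308] grip~ [0.5163 0.2069 0.039 ] yaw 1.8733873434408452
```

>>> {"fn": "arm_command", "kwargs": {
  "motion": [
    [28, 0, 0, 15, 0, 0, 0.09],
    [28, 0, 0, 20, 0, 0, 0.09],
    [28, 0, 0, 0, 0, 0, 0],
    [28, 0, 0, 0, 0, 0, 0]
  ]
}}

```text
time_s: 42.55
tcp_pos: [0.505, 0.2573, 0.2134]
ee_rot: [[-1.0, -0.003, 0.002], [-0.003, 1.0, 0.001], [-0.002, 0.001, -1.0]]
wrist_force: [0.4, 0.2, -0.6]
gripper_width: 0.326
gripper_force: 0.0
```

```bash
python3 to.py .5186 .2063 .0205 -179.6
```

```text
42.55 [0.505  0.2573 0.2134] shift [-13.  -51.3 192.9] turn [ 0.001   0.0024 -0.0041] F [ 0.4  0.2 -0.6] 0.32578734125366793
```

>>> {"fn": "arm_command", "kwargs": {
  "motion": [
    [28, -6, -25, 30, 0, 0, 0],
    [28, -7, -26.3, 30, 0.001, 0.002, 0],
    [28, 0, 0, 45, 0, 0, 0],
    [28, 0, 0, 40, 0, 0, 0],
    [28, 0, 0, 0, 0, 0, 0],
    [28, 0, 0, 0, 0, 0, 0]
  ]
}}

```text
time_s: 43.15
tcp_pos: [0.5191, 0.2075, 0.0693]
ee_rot: [[-1.0, -0.003, 0.002], [-0.003, 1.0, 0.001], [-0.002, 0.001, -1.0]]
wrist_force: [0.7, 0.4, 1.7]
gripper_width: 0.321
gripper_force: 0.0
```

```bash
python3 to.py .5186 .2063 .0205 -179.6
```

```text
43.15 [0.5191 0.2075 0.0693] shift [ 0.6 -1.2 48.8] turn [ 0.0007  0.0019 -0.0036] F [0.7 0.4 1.7] 0.3212395822480261
```

>>> {"fn": "arm_command", "kwargs": {
  "motion": [
    [28, 0.6, -1, 25, 0, 0, 0],
    [28, 0, 0, 17, 0, 0, 0],
    [28, 0, 0, 4, 0, 0, 0],
    [28, 0, 0, 2, 0, 0, 0],
    [28, 0, 0, 0, 0, 0, 0],
    [28, 0, 0, 0, 0, 0, 0]
  ]
}}

```text
time_s: 43.75
tcp_pos: [0.5182, 0.207, 0.0213]
ee_rot: [[-1.0, -0.003, 0.003], [-0.003, 1.0, 0.002], [-0.003, 0.002, -1.0]]
wrist_force: [0.2, -0.9, 0.4]
gripper_width: 0.322
gripper_force: 0.0
```

>>> {"fn": "arm_command", "kwargs": {
  "motion": [
    [0, 0, 0, 0, 0, 0, 0],
    [0, 0, 0, 0, 0, 0, 0],
    [0, 0, 0, 0, 0, 0, 0],
    [0, 0, 0, 0, 0, 0, 0],
    [0, 0, 0, 0, 0, 0, 0],
    [0, 0, 0, 0, 0, 0, 0]
  ]
}}

```text
time_s: 44.35
tcp_pos: [0.5173, 0.2065, 0.0199]
ee_rot: [[-1.0, -0.002, 0.0], [-0.002, 1.0, 0.001], [-0.0, 0.001, -1.0]]
wrist_force: [-1.2, 0.9, 1.7]
gripper_width: 0.136
gripper_force: 30.0
```

>>> {"fn": "arm_command", "kwargs": {
  "motion": [
    [0, 0, 0, -15, 0, 0, 0],
    [0, 0, 0, -40, 0, 0, 0],
    [0, 0, 0, -50, 0, 0, 0],
    [0, 0, 0, -20, 0, 0, -0.088],
    [0, 0, 0, 0, 0, 0, -0.088],
    [0, 0, 0, 0, 0, 0, 0],
    [0, 0, 0, 0, 0, 0, 0]
  ]
}}

```text
time_s: 45.05
tcp_pos: [0.5164, 0.2057, 0.1438]
ee_rot: [[-0.985, -0.175, -0.002], [-0.175, 0.985, -0.0], [0.002, -0.0, -1.0]]
wrist_force: [0.1, -0.4, -1.1]
gripper_width: 0.137
gripper_force: 30.0
```

```bash
python3 to.py .5787 -.1523 .14 -169.58
```

```text
45.05 [0.5164 0.2057 0.1438] shift [   1.3 -363.4    3.8] turn [-0.     -0.0019 -0.006 ] F [ 0.1 -0.4 -1.1] 0.13707862435021195
```

>>> {"fn": "arm_command", "kwargs": {
  "motion": [
    [0, 0.2, -49, 0, 0, 0, -0.006],
    [0, 0.2, -49, 0, 0, 0, 0],
    [0, 0.2, -49, 0, 0, 0, 0],
    [0, 0.2, -49, 0, 0, 0, 0],
    [0, 0.2, -49, 0, 0, 0, 0],
    [0, 0.2, -49, 0, 0, 0, 0],
    [0, 0.2, -49, 0, 0, 0, 0],
    [0, 0, -20, 0, 0, 0, 0]
  ]
}}

```text
time_s: 45.85
tcp_pos: [0.5814, -0.1548, 0.1429]
ee_rot: [[-0.984, -0.178, -0.003], [-0.178, 0.984, 0.0], [0.003, 0.001, -1.0]]
wrist_force: [0.7, 1.2, -1.7]
gripper_width: 0.137
gripper_force: 30.0
```

>>> {"fn": "arm_command", "kwargs": {
  "motion": [
    [0, 0, 0, 0, 0, 0, 0],
    [0, 0, 0, 0, 0, 0, 0],
    [0, 0, 0, 0, 0, 0, 0]
  ]
}}

```text
time_s: 46.15
tcp_pos: [0.5815, -0.1501, 0.1438]
ee_rot: [[-0.983, -0.183, -0.001], [-0.183, 0.983, 0.001], [0.001, 0.001, -1.0]]
wrist_force: [-0.3, 0.1, -1.5]
gripper_width: 0.133
gripper_force: 30.0
```

```bash
python3 to.py .5787 -.1523 .0265 -169.58
```

```text
46.15 [ 0.5815 -0.1501  0.1438] shift [  3.   -1.8 117.4] turn [ 0.0011 -0.0012  0.0025] F [-0.3  0.1 -1.5] 0.1327207581790069
```

>>> {"fn": "arm_command", "kwargs": {
  "motion": [
    [0, 2.5, -1.5, 30, 0, 0, 0.002],
    [0, 0, 0, 30, 0, 0, 0],
    [0, 0, 0, 20, 0, 0, 0],
    [0, 0, 0, 10, 0, 0, 0],
    [0, 0, 0, 0, 0, 0, 0],
    [0, 0, 0, 0, 0, 0, 0]
  ]
}}

```text
time_s: 46.75
tcp_pos: [0.5806, -0.1523, 0.0555]
ee_rot: [[-0.983, -0.182, 0.002], [-0.182, 0.983, 0.0], [-0.002, -0.0, -1.0]]
wrist_force: [1.1, -0.3, -0.4]
gripper_width: 0.139
gripper_force: 30.0
```

```bash
python3 to.py .5787 -.1523 .0265 -169.58
```

```text
46.75 [ 0.5806 -0.1523  0.0555] shift [ 1.9  0.4 29. ] turn [-0.0001  0.0017  0.0014] F [ 1.1 -0.3 -0.4] 0.1393215590324103
```

>>> {"fn": "arm_command", "kwargs": {
  "motion": [
    [0, 1.6, 0.3, 10, 0, 0, 0],
    [0, 0, 0, 9, 0, 0, 0],
    [0, 0, 0, 4, 0, 0, 0],
    [0, 0, 0, 3, 0, 0, 0],
    [0, 0, 0, 0, 0, 0, 0]
  ]
}}

```text
time_s: 47.25
tcp_pos: [0.5778, -0.1529, 0.028]
ee_rot: [[-0.984, -0.181, -0.001], [-0.181, 0.984, 0.001], [0.001, 0.001, -1.0]]
wrist_force: [0.3, 0.3, -1.0]
gripper_width: 0.133
gripper_force: 30.0
```

>>> {"fn": "arm_command", "kwargs": {
  "motion": [
    [0, 0, 0, 1.5, 0, 0, 0],
    [0, 0, 0, 1, 0, 0, 0],
    [0, 0, 0, 0, 0, 0, 0]
  ]
}}

```text
time_s: 47.55
tcp_pos: [0.5783, -0.1528, 0.0262]
ee_rot: [[-0.983, -0.181, 0.001], [-0.181, 0.983, 0.001], [-0.001, 0.0, -1.0]]
wrist_force: [0.8, -0.3, -0.8]
gripper_width: 0.137
gripper_force: 30.0
```

>>> {"fn": "arm_command", "kwargs": {
  "motion": [
    [0, 0, 0, 0.5, 0, 0, 0],
    [20, 0, 0, 0, 0, 0, 0],
    [20, 0, 0, 0, 0, 0, 0],
    [20, 0, 0, 0, 0, 0, 0],
    [20, 0, 0, -10, 0, 0, 0],
    [20, 0, 0, -45, 0, 0, 0],
    [20, 0, 0, -50, 0, 0, 0],
    [20, 0, 0, -50, 0, 0, 0]
  ]
}}

```text
time_s: 48.35
tcp_pos: [0.5778, -0.153, 0.1829]
ee_rot: [[-0.983, -0.181, -0.0], [-0.181, 0.983, 0.0], [0.0, 0.0, -1.0]]
wrist_force: [1.3, -0.4, 0.4]
gripper_width: 0.231
gripper_force: 0.0
```

>>> {"fn": "arm_command", "kwargs": {
  "motion": [
    [28, 0, 0, -45, 0, 0, 0],
    [28, -30, 0, -30, 0, 0, 0],
    [28, -40, -25, 0, 0, 0, 0],
    [28, 0, 0, 0, 0, 0, 0],
    [28, 0, 0, 0, 0, 0, 0]
  ]
}}

```text
time_s: 48.85
tcp_pos: [0.6516, -0.165, 0.2542]
ee_rot: [[-0.984, -0.18, -0.002], [-0.18, 0.984, 0.001], [0.002, 0.001, -1.0]]
wrist_force: [0.4, -0.1, -0.6]
gripper_width: 0.321
gripper_force: 0.0
```

```bash
python3 - <<'E'
from h import *
s=sense(); m=camera_model('wrist'); a=capture('wrist'); save('p3',a); print(s['time_s'],s['tcp_pos'])
hsv=cv2.cvtColor(a,cv2.COLOR_RGB2HSV); P=cv2.inRange(hsv,(18,110,80),(34,255,255)); P[235:]=0
n,l,st,ce=cv2.connectedComponentsWithStats(P)
N=np.array([.5142,-.1387]); e=np.radians(10.42); ex=np.array([np.cos(e),np.sin(e)]); ey=np.array([-ex[1],ex[0]])
for i in range(1,n):
    if st[i][4]>60: w=onz(m,ce[i][::-1],.0368); d=w[:2]-N; print(st[i][:5],ce[i].round(1),w.round(4),'depth,lat',(d@ex*1000).round(1),(d@ey*1000).round(1))
for nm,dep,lat in (('red',29,75),('green',29,-25)): print(nm,'expect',(N+dep/1000*ex+lat/1000*ey).round(4),proj(m,[[*(N+dep/1000*ex+lat/1000*ey),.0368]]))
for c,M in dict(green=cv2.inRange(hsv,(52,120,50),(72,255,255)),red=cv2.inRange(hsv,(0,150,80),(8,255,255))|cv2.inRange(hsv,(173,150,80),(180,255,255))).items():
    M[235:]=0; n,l,st,ce=cv2.connectedComponentsWithStats(M)
    for i in range(1,n):
        if st[i][4]>100: w=onz(m,ce[i][::-1],.045); d=w[:2]-N; print(c,st[i],'depth,lat',(d@ex*1000).round(1),(d@ey*1000).round(1))
E
```

```text
48.85 [ 0.65155272 -0.16503975  0.25424857]
[53  0 17 12 85] [63.   6.3] [ 0.5235 -0.4712  0.0368] depth,lat -51.0 -328.6
[562   3  14  16 184] [568.4  10.4] [0.4293 0.0683 0.0368] depth,lat -46.1 218.9
[ 82  21  26  10 108] [94.9 26. ] [ 0.5386 -0.434   0.0368] depth,lat -29.5 -294.9
[372  58  31  10 271] [386.7  62. ] [ 0.5213 -0.1149  0.0368] depth,lat 11.3 22.1
[335  71  16  16 190] [342.5  78.5] [ 0.5471 -0.1588  0.0368] depth,lat 28.7 -25.7
[426  72  15  16 188] [432.9  79.1] [ 0.529  -0.0606  0.0368] depth,lat 28.6 74.1
[547 123  14  15 132] [554.3 130.6] [0.5559 0.0951 0.0368] depth,lat 83.3 222.4
red expect [ 0.5292 -0.0597] [[433.70079161  79.45144941]]
green expect [ 0.5472 -0.158 ] [[343.19061175  78.83654831]]
green [328  58  30   9 266] depth,lat 12.5 -26.5
green [333  88  19  42 780] depth,lat 61.1 -26.4
red [416  59  30   8 235] depth,lat 12.3 67.8
red [421  89  21  42 708] depth,lat 61.0 71.9
```

Both packs sit correctly; the pads measure within 1 mm of where they should be. Next is the tester.

>>> {"fn": "arm_command", "kwargs": {
  "motion": [
    [50, 14, -45, 0, 0, 0, 0],
    [50, 14, -45, 0, 0, 0, 0],
    [50, 14, -45, 0, 0, 0, 0],
    [50, 15, -45, 0, 0, 0, 0],
    [50, 15, -45, 0, 0, 0, 0],
    [50, 0, 0, 0, 0, 0, 0],
    [50, 0, 0, 0, 0, 0, 0]
  ]
}}

```text
time_s: 49.6
tcp_pos: [0.62, -0.4, 0.2559]
ee_rot: [[-0.984, -0.179, 0.0], [-0.179, 0.984, 0.001], [-0.0, 0.001, -1.0]]
wrist_force: [-0.4, 0.2, 0.4]
gripper_width: 0.576
gripper_force: 0.0
```

```bash
python3 - <<'E'
from h import *
s=sense(); m=camera_model('wrist'); a=capture('wrist'); save('t1',a); print(s['time_s'],s['tcp_pos'],s['joints'])
hsv=cv2.cvtColor(a,cv2.COLOR_RGB2HSV); print(proj(m,[[.5376,-.416,.12],[.5376,-.416,.074],[.539,-.4125,.068]]))
O=cv2.inRange(hsv,(3,140,50),(19,255,255)); O[240:]=0; n,l,st,ce=cv2.connectedComponentsWithStats(O)
for i in range(1,n):
    if st[i][4]>30: print('or',st[i],ce[i].round(1))
for t in ('tester','stand_mouth','probe_tip'):
    for f in find_in(t,'wrist')[:2]: print(t,f)
c=cv2.resize(a[60:240,200:440],None,fx=3.3,fy=3.3,interpolation=2); save('t1c',c)
E
```

```text
49.6 [ 0.61997169 -0.39999986  0.2558989 ] [-2.03385373e+01  3.24634075e+01  2.40033774e+01 -3.97960275e-02
 -8.15514375e+01 -5.93576757e+01]
[[318.76651347  91.98135873]
 [318.88510958  93.70050632]
 [322.01711166  95.91649478]]
or [314  77  26  26 159] [327.6  91.8]
tester {'location': [88.5, 322.3], 'p': 0.58}
stand_mouth {'location': [98.3, 318.1], 'p': 0.71}
stand_mouth {'location': [229.1, 563.4], 'p': 0.44}
```

View pics/t1c.png

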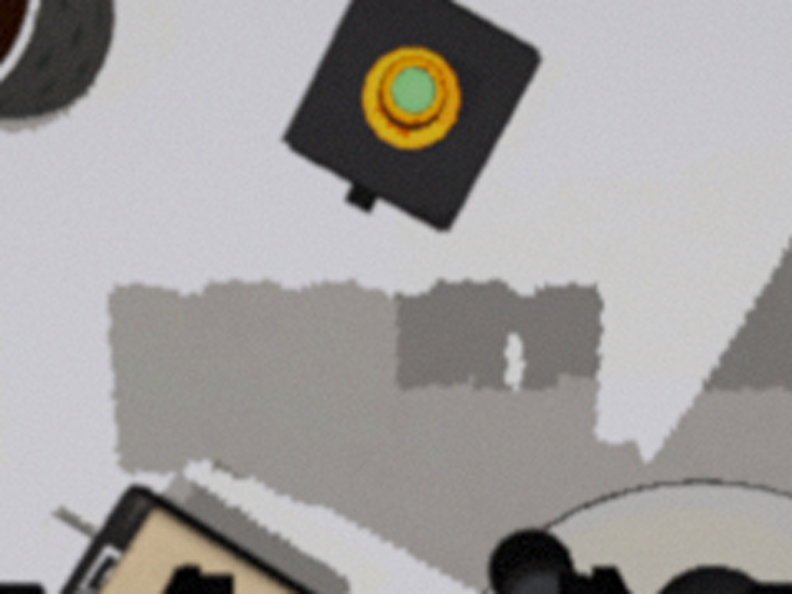

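The crop shows the tester's green handle top at px (87.3, 324.8) and its collar at (89.7, 324.5), upright in the stand. The mug is clear to the left.

```bash
python3 - <<'E'
from h import *
from to import rel
m=camera_model('wrist'); a=onz(m,(87.3,324.8),.12); b=onz(m,(89.7,324.5),.073); print(a,b); print(rel(*((a+b)/2)[:2],.07,-169.58))
E
```

```text
[ 0.53459623 -0.40953199  0.12      ] [ 0.5345891  -0.40917043  0.073     ]
(array([ 87.9,   4.3, 186.2]), array([0.0002, 0.0009, 0.0021]), {'time_s': 49.8, 'joints': array([-2.01111571e+01,  3.24388784e+01,  2.40184647e+01, -3.76688354e-02,
       -8.15405725e+01, -5.93414337e+01]), 'joint_velocities': array([ 0.16104994,  0.38820766,  0.30386946, -0.01611198, -0.03676008,
        0.07346661]), 'effort': array([-4.77914326e-01, -4.87106752e+01,  1.98374176e+01,  4.48301241e+00,
       -4.90392814e-02, -1.48139006e-03]), 'tcp_pos': array([ 0.62166369, -0.39758891,  0.25632307]), 'ee_rot': array([[-9.83121044e-01, -1.82954281e-01,  8.63028892e-04],
       [-1.82954016e-01,  9.83121399e-01,  3.76502657e-04],
       [-9.17344944e-04,  2.12253083e-04, -9.99999557e-01]]), 'wrist_force': array([1.03033367, 0.66753617, 0.66231896]), 'moment': array([ 0.09996723, -0.1325107 , -0.01372839]), 'gripper_force': 0.0, 'gripper_width': 0.5744891081239043})
```

>>> {"fn": "arm_command", "kwargs": {
  "motion": [
    [50, 30, 1, 25, 0, 0, 0],
    [50, 30, 1, 25, 0, 0, 0],
    [50, 28, 1, 25, 0, 0, 0],
    [50, 0, 0, 0, 0, 0, 0],
    [50, 0, 0, 0, 0, 0, 0],
    [50, 0, 0, 0, 0, 0, 0]
  ]
}}

```text
time_s: 50.4
tcp_pos: [0.5363, -0.4119, 0.1822]
ee_rot: [[-0.983, -0.183, 0.003], [-0.183, 0.983, -0.001], [-0.003, -0.002, -1.0]]
wrist_force: [-0.8, 0.5, 0.6]
gripper_width: 0.573
gripper_force: 0.0
```

```bash
for i in 1 2; do python3 to.py .5335 -.4103 .07 -169.58; python3 -c "
from h import *
m=camera_model('wrist');a=capture('wrist');print(m['t'])"; done
```

```text
50.4 [ 0.5363 -0.4119  0.1822] shift [  2.8   2.3 112.2] turn [-0.002  0.003  0.002] F [-0.8  0.5  0.6] 0.5733091821322427
[ 0.50358494 -0.46069879  0.24159666]
50.45 [ 0.5364 -0.412   0.1821] shift [  2.8   2.4 112.1] turn [-0.0018  0.003   0.0018] F [-0.6 -0.3  0.6] 0.5781971657906648
[ 0.50352929 -0.46082591  0.24151666]
```

>>> {"fn": "arm_command", "kwargs": {
  "motion": [
    [50, 3.3, 1, 35, 0, 0.003, 0],
    [50, 0, 0, 40, 0, 0, 0],
    [50, 0, 0, 25, 0, 0, 0],
    [50, 0, 0, 10, 0, 0, 0],
    [50, 0, 0, 2, 0, 0, 0],
    [50, 0, 0, 0, 0, 0, 0],
    [50, 0, 0, 0, 0, 0, 0]
  ]
}}

```text
time_s: 51.2
tcp_pos: [0.532, -0.4123, 0.0704]
ee_rot: [[-0.983, -0.181, 0.0], [-0.181, 0.983, -0.002], [-0.0, -0.002, -1.0]]
wrist_force: [0.9, -0.1, -0.5]
gripper_width: 0.576
gripper_force: 0.0
```

>>> {"fn": "arm_command", "kwargs": {
  "motion": [
    [0, 0, 0, 0, 0, 0, 0],
    [0, 0, 0, 0, 0, 0, 0],
    [0, 0, 0, 0, 0, 0, 0],
    [0, 0, 0, 0, 0, 0, 0],
    [0, 0, 0, 0, 0, 0, 0],
    [0, 0, 0, 0, 0, 0, 0],
    [0, 0, 0, 0, 0, 0, 0],
    [0, 0, 0, 0, 0, 0, 0]
  ]
}}

```text
time_s: 52.0
tcp_pos: [0.5306, -0.4117, 0.0684]
ee_rot: [[-0.983, -0.181, -0.003], [-0.181, 0.983, 0.0], [0.003, 0.001, -1.0]]
wrist_force: [-0.6, 0.2, 1.2]
gripper_width: 0.2
gripper_force: 30.0
```

Tester held. I lift it out and carry it above the red pad.

>>> {"fn": "arm_command", "kwargs": {
  "motion": [
    [0, 0, 0, -15, 0, 0, 0],
    [0, 0, 0, -35, 0, 0, 0],
    [0, 0, 0, -40, 0, 0, 0],
    [0, 0, 0, -12, 0, 0, 0],
    [0, -8, 46, 0, 0, 0, 0],
    [0, -8, 46, 0, 0, 0, 0],
    [0, -8, 46, 0, 0, 0, 0],
    [0, -8, 46, 0, 0, 0, 0]
  ]
}}

```text
time_s: 52.8
tcp_pos: [0.5287, -0.2234, 0.1708]
ee_rot: [[-0.984, -0.18, -0.002], [-0.18, 0.984, 0.0], [0.002, 0.001, -1.0]]
wrist_force: [1.0, 0.5, -0.2]
gripper_width: 0.195
gripper_force: 30.0
```

>>> {"fn": "arm_command", "kwargs": {
  "motion": [
    [0, -8, 46, 0, 0, 0, 0],
    [0, -8, 46, 0, 0, 0, 0],
    [0, -8, 46, 0, 0, 0, 0],
    [0, -4, 24, 0, 0, 0, 0],
    [0, 0, 0, 0, 0, 0, 0],
    [0, 0, 0, 0, 0, 0, 0],
    [0, 0, 0, 0, 0, 0, 0]
  ]
}}

```text
time_s: 53.5
tcp_pos: [0.5273, -0.0613, 0.1705]
ee_rot: [[-0.984, -0.18, -0.003], [-0.18, 0.984, 0.0], [0.003, 0.001, -1.0]]
wrist_force: [-0.2, 0.6, -0.3]
gripper_width: 0.194
gripper_force: 30.0
```

```bash
python3 to.py .5266 -.0606 .1 -169.58; python3 -c "
from h import *
m=camera_model('wrist');a=capture('wrist');save('t2',a)
h=cv2.cvtColor(a,cv2.COLOR_RGB2HSV);O=cv2.inRange(h,(3,140,50),(19,255,255));n,l,st,ce=cv2.connectedComponentsWithStats(O)
print([(list(map(int,st[i])),ce[i].round(1)) for i in range(1,n) if st[i][4]>60]); s=sense();p=np.array(s['tcp_pos']);R=np.array(s['ee_rot']); print(proj(m,[p+R@[-.0024,0,.0604],p+R@[-.0024,0,-.0516]]),find_in('probe_tip','wrist')[:1],find_in('tester','wrist')[:1],find_in('pad_red','wrist')[:2])"
```

```text
53.5 [ 0.5273 -0.0613  0.1705] shift [ 0.3  0.8 70.5] turn [ 0.0005 -0.0029 -0.0008] F [-0.2  0.6 -0.3] 0.19449605809178758
[([297, 220, 46, 29, 785], array([319.8, 232.3])), ([306, 247, 28, 8, 63], array([319.5, 249.7])), ([263, 253, 11, 28, 98], array([267.2, 265.3])), ([305, 252, 30, 8, 71], array([319.4, 255.1])), ([305, 258, 30, 8, 175], array([319.7, 262.2])), ([299, 297, 41, 16, 242], array([319.5, 304.9])), ([453, 321, 32, 19, 135], array([469.8, 329.2])), ([352, 323, 31, 18, 102], array([366.5, 331.7])), ([376, 322, 26, 19, 97], array([389.9, 332.2])), ([432, 322, 22, 18, 109], array([440.5, 331.4])), ([135, 327, 25, 12, 86], array([148.2, 333.1])), ([195, 328, 20, 12, 61], array([204.6, 333.9])), ([240, 328, 31, 13, 102], array([256.5, 333.7])), ([279, 328, 28, 13, 96], array([291.9, 335.2])), ([313, 328, 25, 13, 108], array([325.3, 334.1]))]
[[319.79531108 212.13182785]
 [319.69313648 294.70190555]] [{'location': [205.0, 219.2], 'p': 0.18}] [{'location': [246.8, 316.9], 'p': 0.89}] [{'location': [196.3, 320.0], 'p': 0.74}]
```

>>> {"fn": "arm_command", "kwargs": {
  "motion": [
    [0, 0.3, 0.6, 30, 0, -0.002, 0],
    [0, 0, 0, 25, 0, 0, 0],
    [0, 0, 0, 10, 0, 0, 0],
    [0, 0, 0, 0, 0, 0, 0],
    [0, 0, 0, 0, 0, 0, 0]
  ]
}}

```text
time_s: 54.2
tcp_pos: [0.5277, -0.0603, 0.1062]
ee_rot: [[-0.983, -0.181, 0.001], [-0.181, 0.983, 0.0], [-0.001, 0.0, -1.0]]
wrist_force: [0.1, 0.4, 0.3]
gripper_width: 0.195
gripper_force: 30.0
```

```bash
python3 to.py .5266 -.0606 .094 -169.58; python3 -c "
from h import *
m=camera_model('wrist');s=sense();p=np.array(s['tcp_pos']);R=np.array(s['ee_rot'])
for o in (-.005,-.0024,0): print(o,proj(m,[p+R@[o+.015,0,.0004],p+R@[o+.015,0,-.0056],p+R@[o,.015,-.0056],p+R@[o,-.015,-.0056]]).round(1).tolist())
a=capture('wrist');save('t3',a)
h=cv2.cvtColor(a,cv2.COLOR_RGB2HSV);O=cv2.inRange(h,(3,140,50),(19,255,255));n,l,st,ce=cv2.connectedComponentsWithStats(O)
print([list(map(int,st[i])) for i in range(1,n) if st[i][4]>200],[int(O[r,310:330].mean()) for r in range(214,226)])
print(proj(m,[[.529,-.0606,.0368]]));P=cv2.inRange(h,(18,110,80),(34,255,255));n,l,st,ce=cv2.connectedComponentsWithStats(P);print([(list(map(int,st[i])),ce[i].round(1)) for i in range(1,n) if st[i][4]>60 and st[i][1]<240])"
```

```text
54.2 [ 0.5277 -0.0603  0.1062] shift [ 1.1 -0.1 12.2] turn [0.     0.0006 0.0002] F [0.1 0.4 0.3] 0.19470169652581273
-0.005 [[320.2, 223.9], [320.2, 227.7], [347.9, 253.7], [292.5, 253.7]]
-0.0024 [[320.2, 219.4], [320.2, 223.0], [348.0, 249.3], [292.4, 249.3]]
0 [[320.1, 215.2], [320.2, 218.7], [348.1, 245.2], [292.3, 245.2]]
[[298, 220, 45, 29, 784], [300, 297, 41, 16, 245]] [51, 51, 0, 0, 0, 0, 12, 255, 255, 255, 255, 255]
[[319.36403347 207.03314668]]
[([515, 92, 22, 23, 392], array([525.6, 102.7])), ([232, 167, 42, 3, 123], array([252.3, 168. ])), ([176, 197, 22, 21, 362], array([186.6, 207. ])), ([309, 197, 21, 19, 296], array([319.2, 205.9]))]
```

>>> {"fn": "arm_command", "kwargs": {
  "motion": [
    [0, 1.6, -0.4, 6, 0, 0, 0],
    [0, 0, 0, 3, 0, 0, 0],
    [0, 0, 0, 2, 0, 0, 0],
    [0, 0, 0, 0, 0, 0, 0]
  ]
}}

```text
time_s: 54.65
tcp_pos: [0.5253, -0.0607, 0.0944]
ee_rot: [[-0.983, -0.181, -0.001], [-0.181, 0.983, 0.0], [0.001, 0.001, -1.0]]
wrist_force: [0.3, -0.5, 0.4]
gripper_width: 0.2
gripper_force: 30.0
```

>>> {"fn": "arm_command", "kwargs": {
  "motion": [
    [0, 0, 0, 1, 0, 0, 0],
    [0, 0, 0, 1, 0, 0, 0],
    [0, 0, 0, 0, 0, 0, 0]
  ]
}}

```text
time_s: 54.95
tcp_pos: [0.5254, -0.0607, 0.0925]
ee_rot: [[-0.983, -0.181, -0.001], [-0.181, 0.983, 0.0], [0.001, 0.001, -1.0]]
wrist_force: [-0.8, 1.6, 1.7]
gripper_width: 0.2
gripper_force: 30.0
```

>>> {"fn": "arm_command", "kwargs": {
  "motion": [
    [0, 0, 0, 1, 0, 0, 0],
    [0, 0, 0, 0, 0, 0, 0]
  ]
}}

```text
time_s: 55.15
tcp_pos: [0.5254, -0.0607, 0.0914]
ee_rot: [[-0.983, -0.181, -0.001], [-0.181, 0.983, 0.0], [0.001, 0.001, -1.0]]
wrist_force: [-0.0, -0.3, 0.6]
gripper_width: 0.201
gripper_force: 30.0
```

```bash
cat > fz.py <<'E'
from h import *
f=[]
for i in range(6): capture('side'); s=sense(); f.append(s['wrist_force'])
print(np.mean(f,0).round(2),s['tcp_pos'],s['time_s'])
E
python3 fz.py
```

```text
[-0.24  0.23  0.92] [ 0.52535307 -0.06067704  0.09145689] 55.45
```

Averaged force matches the spring load, so the red pad has been touched. Next is green.

>>> {"fn": "arm_command", "kwargs": {
  "motion": [
    [0, 0, 0, -20, 0, 0, 0],
    [0, 0, 0, -25, 0, 0, 0],
    [0, 0, -35, 0, 0, 0, 0],
    [0, 0, -35, 0, 0, 0, 0],
    [0, -0.5, -30, 0, 0, 0, 0],
    [0, 0, 0, 0, 0, 0, 0],
    [0, 0, 0, 0, 0, 0, 0]
  ]
}}

```text
time_s: 56.15
tcp_pos: [0.5434, -0.1594, 0.1357]
ee_rot: [[-0.984, -0.179, -0.002], [-0.179, 0.984, 0.001], [0.002, 0.001, -1.0]]
wrist_force: [0.3, 0.6, -1.1]
gripper_width: 0.194
gripper_force: 30.0
```

```bash
python3 to.py .5441 -.1593 .0918 -169.58; python3 fz.py
```

```text
56.15 [ 0.5434 -0.1594  0.1357] shift [-0.8 -0.1 43.8] turn [ 0.0012 -0.002  -0.0017] F [ 0.3  0.6 -1.1] 0.19407044288915754
[ 0.02  0.14 -0.86] [ 0.54389309 -0.15818232  0.13641335] 56.45
```

>>> {"fn": "arm_command", "kwargs": {
  "motion": [
    [0, 0, -1, 25, 0, 0, 0],
    [0, 0, 0, 10, 0, 0, 0],
    [0, 0, 0, 5, 0, 0, 0],
    [0, 0, 0, 3, 0, 0, 0],
    [0, 0, 0, 1.5, 0, 0, 0],
    [0, 0, 0, 0, 0, 0, 0],
    [0, 0, 0, 0, 0, 0, 0]
  ]
}}

```text
time_s: 57.15
tcp_pos: [0.5443, -0.16, 0.0925]
ee_rot: [[-0.983, -0.181, -0.0], [-0.181, 0.983, 0.0], [0.0, 0.0, -1.0]]
wrist_force: [-0.3, 0.3, 1.1]
gripper_width: 0.2
gripper_force: 30.0
```

```bash
python3 fz.py; python3 to.py .532 -.4117 .17 -169.58
```

```text
[-0.83  0.07  1.22] [ 0.54424358 -0.15999966  0.09208267] 57.45
57.45 [ 0.5442 -0.16    0.0921] shift [  57.6 -245.3  -78. ] turn [ 0.0004 -0.0003  0.0001] F [-1.1 -0.   1.1] 0.201281441919338
```

>>> {"fn": "arm_command", "kwargs": {
  "motion": [
    [0, 0, 0, -20, 0, 0, 0],
    [0, 0, 0, -45, 0, 0, 0],
    [0, 0, 0, -14, 0, 0, 0],
    [0, 11, -46, 0, 0, 0, 0],
    [0, 11, -46, 0, 0, 0, 0],
    [0, 11, -46, 0, 0, 0, 0],
    [0, 11, -46, 0, 0, 0, 0],
    [0, 11, -46, 0, 0, 0, 0]
  ]
}}

```text
time_s: 58.25
tcp_pos: [0.5316, -0.398, 0.1705]
ee_rot: [[-0.983, -0.181, -0.0], [-0.181, 0.983, 0.0], [0.0, 0.0, -1.0]]
wrist_force: [0.7, 0.8, -0.1]
gripper_width: 0.198
gripper_force: 30.0
```

>>> {"fn": "arm_command", "kwargs": {
  "motion": [
    [0, 3.5, -15, 0, 0, 0, 0],
    [0, 0, 0, 0, 0, 0, 0],
    [0, 0, 0, 0, 0, 0, 0],
    [0, 0, 0, 0, 0, 0, 0],
    [0, 0, 0, 0, 0, 0, 0]
  ]
}}

```text
time_s: 58.75
tcp_pos: [0.5314, -0.4101, 0.1711]
ee_rot: [[-0.983, -0.183, -0.001], [-0.183, 0.983, 0.0], [0.0, 0.0, -1.0]]
wrist_force: [-0.1, 0.3, -0.2]
gripper_width: 0.191
gripper_force: 30.0
```

```bash
python3 to.py .531 -.4117 .0695 -169.58
```

```text
58.75 [ 0.5314 -0.4101  0.1711] shift [  0.7  -1.5 101.6] turn [ 0.0005 -0.0004  0.002 ] F [-0.1  0.3 -0.2] 0.19120923280227786
```

>>> {"fn": "arm_command", "kwargs": {
  "motion": [
    [0, 0.6, -1.4, 25, 0, 0, 0],
    [0, 0, 0, 15, 0, 0, 0],
    [0, 0, 0, 10, 0, 0, 0],
    [0, 0, 0, 10, 0, 0, 0],
    [0, 0, 0, 10, 0, 0, 0],
    [0, 0, 0, 0, 0, 0, 0]
  ]
}}

```text
time_s: 59.35
tcp_pos: [0.5299, -0.4123, 0.0992]
ee_rot: [[-0.983, -0.181, -0.003], [-0.181, 0.983, 0.002], [0.003, 0.002, -1.0]]
wrist_force: [-0.4, 0.9, -1.0]
gripper_width: 0.202
gripper_force: 30.0
```

>>> {"fn": "arm_command", "kwargs": {
  "motion": [
    [0, 0, 0, 12, 0, 0, 0],
    [0, 0, 0, 10, 0, 0, 0],
    [0, 0, 0, 6, 0, 0, 0],
    [0, 0, 0, 2, 0, 0, 0],
    [0, 0, 0, 0, 0, 0, 0],
    [0, 0, 0, 0, 0, 0, 0]
  ]
}}

```text
time_s: 59.95
tcp_pos: [0.5308, -0.4132, 0.0711]
ee_rot: [[-0.983, -0.181, -0.0], [-0.181, 0.983, -0.0], [0.0, 0.0, -1.0]]
wrist_force: [-0.1, -0.4, -0.8]
gripper_width: 0.197
gripper_force: 30.0
```

>>> {"fn": "arm_command", "kwargs": {
  "motion": [
    [0, 0, 0, 1.5, 0, 0, 0],
    [0, 0, 0, 0.7, 0, 0, 0],
    [45, 0, 0, 0, 0, 0, 0],
    [45, 0, 0, 0, 0, 0, 0],
    [45, 0, 0, 0, 0, 0, 0],
    [45, 0, 0, 0, 0, 0, 0],
    [45, 0, 0, 0, 0, 0, 0],
    [45, 0, 0, -20, 0, 0, 0]
  ]
}}

```text
time_s: 60.75
tcp_pos: [0.5286, -0.4117, 0.0856]
ee_rot: [[-0.984, -0.18, -0.007], [-0.18, 0.984, 0.004], [0.006, 0.005, -1.0]]
wrist_force: [0.4, -0.5, 0.4]
gripper_width: 0.508
gripper_force: 0.0
```

>>> {"fn": "arm_command", "kwargs": {
  "motion": [
    [45, 0, 0, -45, 0, 0, 0],
    [45, 0, 0, -50, 0, 0, 0],
    [45, 0, 0, -50, 0, 0, 0],
    [0, -40, 0, 0, 0, 0, 0],
    [0, -45, 0, 0, 0, 0, 0],
    [0, 0, 0, 0, 0, 0, 0],
    [0, 0, 0, 0, 0, 0, 0]
  ]
}}

```text
time_s: 61.45
tcp_pos: [0.6147, -0.3969, 0.232]
ee_rot: [[-0.983, -0.182, -0.003], [-0.182, 0.983, 0.001], [0.003, 0.002, -1.0]]
wrist_force: [-0.1, 0.1, -0.9]
gripper_width: 0.242
gripper_force: 0.0
```

```bash
python3 to.py .6716 -.1098 .23 -169.58; python3 - <<'E'
from h import *
m=camera_model('wrist'); a=capture('wrist'); save('t4',a)
hsv=cv2.cvtColor(a,cv2.COLOR_RGB2HSV); O=cv2.inRange(hsv,(3,140,50),(19,255,255))|cv2.inRange(hsv,(19,140,120),(30,255,255)); O[235:]=0; n,l,st,ce=cv2.connectedComponentsWithStats(O)
print([(list(map(int,st[i])),ce[i].round(1)) for i in range(1,n) if st[i][4]>60]); print(proj(m,[[.533,-.412,.12],[.533,-.412,.074]]))
print(find_in('tester','wrist')[:2])
h,s,v=a[70:140,290:350].reshape(-1,3)[::700].T if 0 else (0,0,0)
G=cv2.inRange(hsv,(45,50,80),(85,255,255));G[235:]=0;n,l,st,ce=cv2.connectedComponentsWithStats(G);print('greentop',[(list(map(int,st[i])),ce[i].round(1)) for i in range(1,n) if st[i][4]>40])
E
```

```text
61.45 [ 0.6147 -0.3969  0.232 ] shift [-108.3  272.     2.2] turn [ 0.0019 -0.0027  0.0014] F [-0.1  0.1 -0.9] 0.24185097449997267
[([303, 77, 33, 34, 710], array([319.,  94.])), ([563, 134, 29, 7, 162], array([577.5, 137. ])), ([535, 147, 14, 15, 162], array([541.2, 153.8])), ([617, 148, 14, 15, 150], array([623.4, 154.9]))]
[[319.91078143  92.40986793]
 [319.82236827  94.33848959]]
[{'location': [94.4, 318.6], 'p': 0.59}]
greentop [([313, 85, 13, 14, 142], array([319.1,  91.3])), ([46, 90, 18, 69, 276], array([ 51. , 127.8])), ([522, 134, 29, 6, 119], array([538.6, 137.1])), ([525, 162, 28, 41, 619], array([539.4, 182.9]))]
```

Tester stands upright in its stand. Now the hand goes behind the cover, fingers shut.

>>> {"fn": "arm_command", "kwargs": {
  "motion": [
    [0, -18, 45, 0, 0, 0, 0],
    [0, -18, 45, 0, 0, 0, 0],
    [0, -18, 45, 0, 0, 0, 0],
    [0, -18, 45, 0, 0, 0, 0],
    [0, -18, 46, 0, 0, 0, 0],
    [0, -18, 46, 0, 0, 0, 0],
    [0, 0, 0, 0, 0, 0, 0],
    [0, 0, 0, 0, 0, 0, 0]
  ]
}}

```text
time_s: 62.35
tcp_pos: [0.6708, -0.1101, 0.2343]
ee_rot: [[-0.983, -0.183, -0.0], [-0.183, 0.983, 0.0], [0.0, 0.0, -1.0]]
wrist_force: [-0.2, -0.4, -0.3]
gripper_width: 0.005
gripper_force: 0.0
```

```bash
python3 to.py .6716 -.1098 .145 -169.58
```

```text
62.35 [ 0.6708 -0.1101  0.2343] shift [-0.9  0.1 89.3] turn [ 0.0002 -0.0003  0.0018] F [-0.2 -0.4 -0.3] 0.0053583834314402555
```

>>> {"fn": "arm_command", "kwargs": {
  "motion": [
    [0, 0, 0, 40, 0, 0, 0],
    [0, 0, 0, 35, 0, 0, 0],
    [0, 0, 0, 14, 0, 0, 0],
    [0, 0, 0, 0, 0, 0, 0],
    [0, 10, 0, 0, 0, 0, 0],
    [0, 10, 0, 0, 0, 0, 0],
    [0, 0, 0, 0, 0, 0, 0]
  ]
}}

```text
time_s: 63.05
tcp_pos: [0.6511, -0.1147, 0.1471]
ee_rot: [[-0.984, -0.181, 0.002], [-0.181, 0.984, 0.0], [-0.002, -0.0, -1.0]]
wrist_force: [-0.4, -0.1, 0.3]
gripper_width: 0.005
gripper_force: 0.0
```

>>> {"fn": "arm_command", "kwargs": {
  "motion": [
    [0, 10, 0, 0, 0, 0, 0],
    [0, 10, 0, 0, 0, 0, 0],
    [0, 11, 0, 1, 0, 0, 0],
    [0, 0, 0, 0, 0, 0, 0]
  ]
}}

```text
time_s: 63.45
tcp_pos: [0.619, -0.12, 0.1437]
ee_rot: [[-0.984, -0.18, -0.002], [-0.18, 0.984, 0.001], [0.002, 0.001, -1.0]]
wrist_force: [-0.7, 0.2, -1.1]
gripper_width: 0.003
gripper_force: 0.0
```

>>> {"fn": "arm_command", "kwargs": {
  "motion": [
    [0, 10, 0, 2, 0, 0, 0],
    [0, 10, 0, 3, 0, 0, 0],
    [0, 10, 0, 5, 0, 0, 0],
    [0, 10, 0, 6, 0, 0, 0],
    [0, 9, 0, 7.5, 0, 0, 0],
    [0, 0, 0, 0, 0, 0, 0]
  ]
}}

```text
time_s: 64.05
tcp_pos: [0.5701, -0.1288, 0.1187]
ee_rot: [[-0.984, -0.18, -0.005], [-0.18, 0.984, 0.001], [0.005, 0.002, -1.0]]
wrist_force: [-0.2, -0.1, 0.2]
gripper_width: 0.002
gripper_force: 0.0
```

```bash
python3 - <<'E'
from h import *
s=sense(); p=np.array(s['tcp_pos']); N=np.array([.5142,-.1387]); print(s['time_s'],'depth',(p[:2]-N)@[.9835,.1809],'tipz',p[2]+.012,s['wrist_force'])
for n in ('scene','side'): save('cl_'+n,capture(n))
E
```

```text
64.05 depth 0.056736632774382484 tipz 0.13071659280762377 [-0.15568326 -0.13478659  0.20426828]
```

```bash
cat > cov.py <<'E'
from h import *
import sys
N=np.array([.5142,-.1387]); e=np.radians(10.42); ex=np.array([np.cos(e),np.sin(e)]); ey=np.array([-ex[1],ex[0]])
def pt(phi,r,lat):
    f=np.radians(phi); d=.1125-r*np.cos(f)+.0028*np.sin(f); z=.0665+r*np.sin(f)+.0028*np.cos(f); return [*(N+d*ex+lat*ey),z]
def scan(im,m,name):
    out=[]
    for phi in range(0,105,5):
        P=[pt(phi,r,l) for r in (.03,.045,.06) for l in (-.06,-.03,.03,.06)]; B=[pt(phi,r,l) for r in (.09,.103) for l in (-.09,-.06,.06,.09)]
        f=lambda Q:[im[int(v),int(u)].mean() if 0<=v<400 and 0<=u<640 else np.nan for u,v in proj(m,Q)]
        out.append((phi,int(np.nanmean(f(P)+[0])),int(np.nanmean(f(B)+[0]))))
    print(name,out)
if __name__=='__main__':
    for n in ('side','scene','wrist'): m=camera_model(n); scan(capture(n),m,n)
    print(find_in('cover','side')[:1],find_in('cover','wrist')[:1])
E
python3 cov.py
```

```text
side [(0, 39, 75), (5, 38, 95), (10, 40, 101), (15, 38, 108), (20, 36, 117), (25, 43, 113), (30, 45, 106), (35, 46, 36), (40, 46, 24), (45, 45, 39), (50, 44, 45), (55, 43, 41), (60, 49, 40), (65, 59, 42), (70, 92, 54), (75, 101, 83), (80, 99, 73), (85, 92, 64), (90, 84, 83), (95, 86, 112), (100, 88, 117)]
scene [(0, 57, 96), (5, 58, 97), (10, 56, 94), (15, 49, 95), (20, 47, 99), (25, 45, 98), (30, 50, 91), (35, 62, 75), (40, 74, 76), (45, 101, 94), (50, 110, 133), (55, 106, 129), (60, 100, 124), (65, 106, 116), (70, 102, 113), (75, 111, 105), (80, 115, 100), (85, 115, 103), (90, 114, 101), (95, 106, 94), (100, 108, 83)]
wrist [(0, 9, 88), (5, 10, 87), (10, 13, 69), (15, 25, 68), (20, 20, 113), (25, 11, 125), (30, 29, 117), (35, 13, 51), (40, 16, 9), (45, 12, 19), (50, 22, 111), (55, 28, 94), (60, 27, 53), (65, 26, 62), (70, 27, 64), (75, 26, 50), (80, 23, 9), (85, 25, 14), (90, 28, 10), (95, 30, 11), (100, 23, 10)]
[{'location': [190.0, 309.6], 'p': 0.73}] [{'location': [216.9, 320.3], 'p': 0.64}]
```

Both views put the cover's dark border at about 40°, so it follows the fingers. I go on down.

>>> {"fn": "arm_command", "kwargs": {
  "motion": [
    [0, 6, 0, 8, 0, 0, 0],
    [0, 6, 0, 9, 0, 0, 0],
    [0, 5, 0, 10, 0, 0, 0],
    [0, 4, 0, 11, 0, 0, 0],
    [0, 3, 0, 10, 0, 0, 0],
    [0, 2, 0, 4, 0, 0, 0],
    [0, 0, 0, 0, 0, 0, 0]
  ]
}}

```text
time_s: 65.1
tcp_pos: [0.5462, -0.1333, 0.067]
ee_rot: [[-0.984, -0.181, -0.003], [-0.181, 0.984, 0.001], [0.003, 0.001, -1.0]]
wrist_force: [0.4, 0.1, 0.3]
gripper_width: 0.007
gripper_force: 0.0
```

```bash
python3 - <<'E'
from h import *
s=sense(); p=np.array(s['tcp_pos']); N=np.array([.5142,-.1387]); print(s['time_s'],'depth',(p[:2]-N)@[.9835,.1809],'lat',(p[:2]-N)@[-.1809,.9835],'tipz',p[2]+.012,s['wrist_force'])
E
python3 cov.py
```

```text
65.1 depth 0.032423791554857875 lat -0.0004983506030191046 tipz 0.07904940394747995 [0.41549399 0.14722583 0.3479507 ]
side [(0, 49, 26), (5, 50, 26), (10, 48, 33), (15, 49, 38), (20, 54, 39), (25, 55, 41), (30, 56, 40), (35, 55, 37), (40, 55, 34), (45, 49, 32), (50, 53, 28), (55, 57, 27), (60, 88, 43), (65, 113, 85), (70, 145, 123), (75, 141, 101), (80, 139, 75), (85, 133, 70), (90, 122, 73), (95, 131, 72), (100, 128, 73)]
scene [(0, 73, 77), (5, 74, 76), (10, 76, 82), (15, 73, 92), (20, 67, 98), (25, 62, 101), (30, 54, 99), (35, 56, 94), (40, 60, 91), (45, 73, 86), (50, 74, 110), (55, 72, 111), (60, 72, 108), (65, 68, 108), (70, 73, 108), (75, 73, 114), (80, 75, 113), (85, 79, 119), (90, 89, 112), (95, 96, 103), (100, 103, 117)]
wrist [(0, 25, 8), (5, 28, 11), (10, 26, 10), (15, 28, 23), (20, 28, 95), (25, 30, 52), (30, 24, 47), (35, 30, 85), (40, 18, 106), (45, 10, 12), (50, 10, 12), (55, 13, 11), (60, 8, 0), (65, 10, 0), (70, 6, 0), (75, 6, 0), (80, 6, 0), (85, 7, 0), (90, 8, 0), (95, 0, 0), (100, 0, 0)]
[{'location': [201.7, 312.2], 'p': 0.63}] [{'location': [221.5, 327.8], 'p': 0.7}]
```

>>> {"fn": "arm_command", "kwargs": {
  "motion": [
    [0, 0, 0, -4, 0, 0, 0],
    [0, 14, 0, 0, 0, 0, 0],
    [0, 0, 0, 5, 0, 0, 0],
    [0, 0, 0, 4, 0, 0, 0],
    [0, 0, 0, 2, 0, 0, 0],
    [0, 0, 0, 0, 0, 0, 0]
  ]
}}

```text
time_s: 65.95
tcp_pos: [0.5337, -0.1358, 0.0607]
ee_rot: [[-0.983, -0.181, -0.001], [-0.181, 0.983, 0.001], [0.001, 0.001, -1.0]]
wrist_force: [-0.2, -0.4, 0.8]
gripper_width: 0.001
gripper_force: 0.0
```

>>> {"fn": "arm_command", "kwargs": {
  "motion": [
    [0, 0, 0, 1, 0, 0, 0],
    [0, 0, 0, 1, 0, 0, 0],
    [0, 0, 0, 0, 0, 0, 0]
  ]
}}

```text
time_s: 66.25
tcp_pos: [0.5334, -0.1358, 0.0588]
ee_rot: [[-0.983, -0.181, -0.001], [-0.181, 0.983, 0.0], [0.001, 0.001, -1.0]]
wrist_force: [0.2, -0.3, -0.4]
gripper_width: 0.008
gripper_force: 0.0
```

Tip is at about 71 mm; the shut top is 69 mm. I press on in small steps.

>>> {"fn": "arm_command", "kwargs": {
  "motion": [
    [0, 0, 0, 1, 0, 0, 0],
    [0, 0, 0, 1, 0, 0, 0],
    [0, 0, 0, 0, 0, 0, 0]
  ]
}}

```text
time_s: 66.55
tcp_pos: [0.5333, -0.1358, 0.057]
ee_rot: [[-0.983, -0.181, -0.001], [-0.181, 0.983, 0.0], [0.001, 0.001, -1.0]]
wrist_force: [0.1, -0.9, -0.6]
gripper_width: 0.003
gripper_force: 0.0
```

>>> {"fn": "arm_command", "kwargs": {
  "motion": [
    [0, 0, 0, 0.7, 0, 0, 0],
    [0, 0, 0, 0.7, 0, 0, 0],
    [0, 0, 0, 0, 0, 0, 0]
  ]
}}

```text
time_s: 66.85
tcp_pos: [0.5335, -0.1359, 0.0566]
ee_rot: [[-0.983, -0.181, -0.001], [-0.181, 0.983, 0.0], [0.001, 0.0, -1.0]]
wrist_force: [-2.8, 0.5, 5.0]
gripper_width: 0.005
gripper_force: 2.7
```

>>> {"fn": "arm_command", "kwargs": {
  "motion": [
    [0, 0, 0, 0.5, 0, 0, 0],
    [0, 0, 0, 0, 0, 0, 0]
  ]
}}

```text
time_s: 67.05
tcp_pos: [0.5335, -0.1359, 0.0566]
ee_rot: [[-0.983, -0.182, -0.001], [-0.182, 0.983, 0.0], [0.001, 0.0, -1.0]]
wrist_force: [-3.3, 1.6, 8.2]
gripper_width: 0.004
gripper_force: 3.8
```

>>> {"fn": "arm_command", "kwargs": {
  "motion": [
    [0, 0, 0, 0.7, 0, 0, 0],
    [0, 0, 0, 0.7, 0, 0, 0],
    [0, 0, 0, 0, 0, 0, 0]
  ]
}}

```text
time_s: 67.35
tcp_pos: [0.5336, -0.1359, 0.0564]
ee_rot: [[-0.983, -0.182, -0.0], [-0.182, 0.983, -0.0], [0.0, -0.0, -1.0]]
wrist_force: [-5.4, 2.7, 14.5]
gripper_width: 0.005
gripper_force: 7.3
```

>>> {"fn": "arm_command", "kwargs": {
  "motion": [
    [0, 0, 0, 0.7, 0, 0, 0],
    [0, 0, 0, 0.7, 0, 0, 0],
    [0, 0, 0, 0, 0, 0, 0]
  ]
}}

```text
time_s: 67.65
tcp_pos: [0.5336, -0.1359, 0.0563]
ee_rot: [[-0.983, -0.183, 0.0], [-0.183, 0.983, -0.001], [-0.0, -0.001, -1.0]]
wrist_force: [-7.4, 3.5, 20.7]
gripper_width: 0.003
gripper_force: 10.7
```

>>> {"fn": "arm_command", "kwargs": {
  "motion": [
    [0, 0, 0, 0.8, 0, 0, 0],
    [0, 0, 0, 0.8, 0, 0, 0],
    [0, 0, 0, 0, 0, 0, 0]
  ]
}}

```text
time_s: 67.95
tcp_pos: [0.5336, -0.136, 0.0561]
ee_rot: [[-0.983, -0.183, 0.0], [-0.183, 0.983, -0.001], [-0.0, -0.001, -1.0]]
wrist_force: [-10.2, 4.5, 28.5]
gripper_width: 0.002
gripper_force: 14.7
```

```bash
python3 fz.py
```

```text
[-10.36   4.47  28.7 ] [ 0.53357913 -0.13600064  0.05603973] 68.25
```

The surface stopped at 69 mm, exactly the shut height, and held 28 N. I lift off and check.

>>> {"fn": "arm_command", "kwargs": {
  "motion": [
    [0, 0, 0, -8, 0, 0, 0],
    [0, 0, 0, -30, 0, 0, 0],
    [0, 0, 0, -50, 0, 0, 0],
    [0, 0, 0, -50, 0, 0, 0],
    [0, 0, 0, -50, 0, 0, 0],
    [0, 0, 45, -20, 0, 0, 0],
    [0, 0, 45, 0, 0, 0, 0],
    [0, 0, 45, 0, 0, 0, 0]
  ]
}}

```text
time_s: 69.05
tcp_pos: [0.509, -0.0019, 0.2599]
ee_rot: [[-0.984, -0.179, 0.001], [-0.179, 0.984, 0.002], [-0.002, 0.001, -1.0]]
wrist_force: [1.1, 0.7, -0.1]
gripper_width: 0.004
gripper_force: 0.0
```

>>> {"fn": "arm_command", "kwargs": {
  "motion": [
    [0, 0, 48, 0, 0, 0, 0],
    [0, 0, 48, 0, 0, 0, 0],
    [0, 0, 48, 0, 0, 0, 0],
    [0, 0, 48, 0, 0, 0, 0],
    [0, 0, 48, 0, 0, 0, 0],
    [0, 0, 0, 0, 0, 0, 0],
    [0, 0, 0, 0, 0, 0, 0]
  ]
}}

```text
time_s: 69.75
tcp_pos: [0.4652, 0.2338, 0.2587]
ee_rot: [[-0.983, -0.183, -0.002], [-0.183, 0.983, -0.0], [0.002, 0.0, -1.0]]
wrist_force: [-0.4, -0.7, 0.6]
gripper_width: 0.005
gripper_force: 0.0
```

```bash
python3 - <<'E'
from h import *
import cov
a=capture('side'); save('end_side',a); m=camera_model('side'); cov.scan(a,m,'side'); s0=cv2.imread('pics/side0.png')[:,:,::-1]
g0=cv2.cvtColor(np.ascontiguousarray(s0),cv2.COLOR_RGB2GRAY).astype(np.float32); g1=cv2.cvtColor(a,cv2.COLOR_RGB2GRAY).astype(np.float32)
def reg(n,y0,y1,x0,x1): print(n,'diff',round(float(np.abs(g0-g1)[y0:y1,x0:x1].mean()),1),cv2.phaseCorrelate(g0[y0:y1,x0:x1].copy(),g1[y0:y1,x0:x1].copy(),cv2.createHanningWindow((x1-x0,y1-y0),cv2.CV_32F)))
reg('logger',172,232,290,338); reg('cover',174,215,295,335); reg('tester',140,176,335,362); reg('calc',170,202,352,402)
print(sense()['time_s'],sense()['tcp_pos'])
for t in ('tester','cover','pry_tool','blade_tip'): print(t,find_in(t,'side')[:1])
w=capture('wrist'); m=camera_model('wrist'); save('end_w',w); h=cv2.cvtColor(w,cv2.COLOR_RGB2HSV); P=cv2.inRange(h,(20,150,90),(32,255,255)); P[235:]=0
n,l,st,ce=cv2.connectedComponentsWithStats(P); print([(list(map(int,st[i])),onz(m,ce[i][::-1],.012).round(3)) for i in range(1,n) if st[i][4]>80])
E
```

```text
side [(0, 39, 41), (5, 37, 49), (10, 38, 61), (15, 39, 65), (20, 43, 78), (25, 45, 79), (30, 48, 65), (35, 48, 81), (40, 42, 90), (45, 38, 105), (50, 39, 100), (55, 36, 82), (60, 36, 80), (65, 32, 77), (70, 35, 76), (75, 34, 73), (80, 33, 68), (85, 30, 65), (90, 30, 60), (95, 28, 53), (100, 27, 59)]
logger diff 56.5 ((-0.6519666226351966, 0.012248274856432317), 0.2804838409026464)
cover diff 52.7 ((-17.12216886600347, -1.0121782192512612), -0.11893451637691922)
tester diff 71.3 ((-2.2712448540331085, 7.889774835097546), 0.3470880210154341)
calc diff 22.1 ((-0.12195865326207311, 0.09499676380856492), 0.8297876450419426)
69.8 [0.46545488 0.23278342 0.25880293]
tester [{'location': [213.0, 319.5], 'p': 0.34}]
cover [{'location': [205.3, 319.1], 'p': 0.69}]
pry_tool []
blade_tip [{'location': [321.8, 312.6], 'p': 0.51}]
[([185, 104, 14, 14, 160], array([0.427, 0.067, 0.012])), ([357, 125, 82, 17, 1036], array([0.409, 0.319, 0.012])), ([621, 138, 19, 56, 163], array([0.383, 0.625, 0.012])), ([198, 212, 13, 13, 128], array([0.562, 0.094, 0.012])), ([624, 215, 16, 13, 171], array([0.463, 0.669, 0.012]))]
```

>>> {"fn": "arm_command", "kwargs": {
  "motion": [
    [0, 17, 45, 0, 0, 0, 0],
    [0, 17, 45, 0, 0, 0, 0],
    [0, 17, 45, 0, 0, 0, 0],
    [0, 17, 45, 0, 0, 0, 0],
    [0, 17, 45, 0, 0, 0, 0],
    [0, 17, 45, 0, 0, 0, 0],
    [0, 17, 45, 0, 0, 0, 0],
    [0, 17, 45, 6, 0, 0, 0]
  ]
}}

```text
time_s: 70.85
tcp_pos: [0.2666, 0.5638, 0.2546]
ee_rot: [[-0.984, -0.18, -0.0], [-0.18, 0.984, 0.003], [-0.0, 0.003, -1.0]]
wrist_force: [0.6, 0.1, 0.5]
gripper_width: 0.005
gripper_force: 0.0
```

>>> {"fn": "arm_command", "kwargs": {
  "motion": [
    [40, 0, 0, 10, 0, 0, 0],
    [40, 0, 0, 10, 0, 0, 0],
    [40, 0, 0, 0, 0, 0, 0],
    [40, 0, 0, 0, 0, 0, 0]
  ]
}}

```text
time_s: 71.25
tcp_pos: [0.2679, 0.5612, 0.2337]
ee_rot: [[-0.984, -0.179, -0.001], [-0.179, 0.984, 0.0], [0.001, 0.0, -1.0]]
wrist_force: [0.9, 0.0, -0.6]
gripper_width: 0.283
gripper_force: 0.0
```

```bash
python3 - <<'E'
from h import *
import cov
a=capture('side'); save('end_side2',a); m=camera_model('side'); s0=np.ascontiguousarray(cv2.imread('pics/side0.png')[:,:,::-1]); cov.scan(a,m,'side'); cov.scan(s0,m,'side0')
g0=cv2.cvtColor(s0,cv2.COLOR_RGB2GRAY).astype(np.float32); g1=cv2.cvtColor(a,cv2.COLOR_RGB2GRAY).astype(np.float32)
def reg(n,y0,y1,x0,x1): print(n,'diff',round(float(np.abs(g0-g1)[y0:y1,x0:x1].mean()),1),np.round(cv2.phaseCorrelate(g0[y0:y1,x0:x1].copy(),g1[y0:y1,x0:x1].copy(),cv2.createHanningWindow((x1-x0,y1-y0),cv2.CV_32F))[0],2))
reg('logger',172,232,290,338); reg('coverfront',176,224,310,338); reg('tester',140,176,335,362); reg('calc',170,202,352,402); reg('mug',124,156,345,372)
print(sense()['time_s'],sense()['tcp_pos'],sense()['wrist_force'])
E
```

```text
side [(0, 113, 36), (5, 113, 65), (10, 108, 75), (15, 100, 87), (20, 94, 116), (25, 95, 134), (30, 91, 136), (35, 87, 136), (40, 91, 135), (45, 78, 136), (50, 73, 136), (55, 64, 136), (60, 83, 132), (65, 102, 96), (70, 131, 118), (75, 126, 117), (80, 126, 91), (85, 120, 75), (90, 110, 80), (95, 117, 101), (100, 115, 106)]
side0 [(0, 114, 36), (5, 114, 64), (10, 108, 75), (15, 101, 88), (20, 95, 116), (25, 95, 135), (30, 91, 137), (35, 88, 136), (40, 91, 136), (45, 80, 136), (50, 74, 136), (55, 65, 136), (60, 84, 133), (65, 103, 97), (70, 132, 119), (75, 128, 118), (80, 126, 91), (85, 121, 76), (90, 110, 80), (95, 118, 101), (100, 115, 107)]
logger diff 4.6 [0.07 0.12]
coverfront diff 1.5 [ 0.05 -0.07]
tester diff 2.5 [ 0.56 -0.  ]
calc diff 1.2 [-0.07 -0.03]
mug diff 1.7 [0.54 0.01]
71.3 [0.26794908 0.56153002 0.23422385] [0.14351597 0.36636465 1.34980486]
```

The side view now matches the first picture: cover shut, tester, calculator and mug all in place. I hand the job in.

```bash
python3 -c "
from station import finish_job
print(finish_job())"
```

```text
the job is handed in; nothing more can be done
None
```

The job is handed in at about 71 s: red and green, the only packs present, are in their bays, their pads were touched red then green, the cover is shut at its 69 mm height (it held a 28 N press, but I saw no distinct snap), and tester and pry tool are back in their places.

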